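# Slide-test the bushings and press the coated ones home

### The arm

A 6-joint arm with a two-finger parallel gripper is mounted at the origin on the work surface. World frame = base frame: x ahead of the robot, y to its left, z up, the work surface at z = 0. Lengths are in mm, angles in rad, forces in N, time in s.
With the tool pointing down it reaches from about 350 to 875 mm from the base axis. Payload 4.2 kg.
Tool frame: the origin (TCP) lies midway between the tips of the shut fingers; the grasp point (between the pads) lies 19 mm behind it (arm.tcp_to_grasp is the distance from the TCP to the grasp point, in mm); z points along the fingers, y is the line along which they close (so a half turn about z gives the same grasp; the last joint's range is limited). The gripper opens to 85 mm and grips with 20 to 120 N. Pads are 22 mm wide; open, the fingers measure 114 mm over their backs; the gripper's body (76 mm by 85 mm) begins 54 mm behind the grasp point. The pads swing forward as they close: fully open they stand 13 mm farther back than shut.
Start: joints at [0.259, 0.385, 0.008, 0, -1.194, -0.259], TCP at [624.979, 0.025, 231.312] pointing down, gripper open.
Joint ranges: [-3.14, 3.14], [-1.21, 2.06], [-1.07, 1.41], [-3.16, 2.05], [-2.99, -0.16], [-3.1, 3.1]. Speed limits (rad/s): [2.79, 2.79, 3.14, 3.14, 3.14, 3.14].

### API

Orientations are given as a unit quaternion [x, y, z, w].
In Python, from bench import arm, imaging, job, models gives the robot as it stands.
- The arm moves only by the tool arm_command, never from a script. Its argument "rows" is a list of rows, each an object with "grip": the opening, from 0 (shut) to 1 (fully open); "linear": the shift along the tool's x, y, z in mm, a list of three; "rot": the turn, a rotation vector about the tool's x, y, z in rad, a list of three. In form: [{"grip": grip, "linear": [tx, ty, tz], "rot": [rx, ry, rz]}, ...]. A call has 1 to 10 rows; each row is the pose to reach, as a shift and turn from the pose commanded when the call began, along the tool's axes at that moment; what a row does not reach only later rows make up. A row lasts 1/8 s, in which the tool goes at most 62.5 mm and 10.7 degrees, less where a joint would pass 70% of its speed; a pose out of reach is approached as far as the arm can. A call with a gripper value outside its range is refused whole. The fingers move at their own pace and stop on an object; the grip force is fixed at half the most. Time passes only in rows, so rows that repeat a pose let the fingers close. It gives the time, the measured TCP pose, the force, the opening and the grip force at its end, in the units of the state.
- arm.read_state(): the state, without advancing time (a new reading comes with each control period).
- imaging.get_image(name): name is "scene" or "side" or "wrist"; returns a dict with "frame" (400x640x3 uint8, red, green, blue), "fx", "fy", "cx", "cy" (pixels), "k1" (the pictures are not rectified: a ray, as slopes to the right and down, at radius r is drawn at 1 + k1 r^2 times it, then the intrinsics apply), "extrinsics" (4x4, takes a point from world to camera coordinates); the wrist camera has in their place "T_tool_cam" (4x4, takes a point from camera to tool coordinates, whose origin is the TCP and whose axes are the flange's). Camera axes: x right, y down, z forward; pixel columns grow to the right and rows downward; lengths in mm; the calibration is good to about 2 mm. A picture is of the moment at which its call begins: read the wrist's pose just before it. There is no depth.
- job.job_done(): hands the job in; it is judged then, once.
Trained networks look in a picture, given as the dict that the camera call returned (one of the last four; its "shot" number tells which), for a name from the list of things; names that differ only in an ending like _2 or _b are one class to them, and where a whole thing is asked for, a point or a joint stands for the part that bears it (a point fixed in the world has none). Each returns a list of dicts, best first, with "score" (0 to 1); they miss things now and then, are a little off and sometimes report something else, mostly with a low value. They report only what shows in the picture. A call takes as long as a camera call. They do not tell look-alikes from the thing itself.
- models.spot_in(picture, query): "rect" ([left, top, right, bottom] in pixels, round what is visible of it).
- models.tip_of(picture, query): "pixel" ([column, row] in pixels: a listed point, or the origin of a listed thing).
The state is a dict: "clock": time; "joints": joint angles; "joint_vel": joint speeds; "joint_efforts": joint torques, N m; "position": TCP position; "ee_rot": TCP orientation; "contact_force": force on the tool from outside, world axes, zero at the start; "wrist_torque": the same for the moment, N m; "gripper_width": finger opening in mm; "grasp_force": force on a finger pad.
Only numpy, scipy, OpenCV 4.12 (cv2) and the standard library are available. Lean on these libraries where they do the work, as an engineer would, in place of code of your own. Each camera call takes 0.05 s, during which the arm holds its last target. There are 200 camera calls.

### The job

These bushings look alike, but only some have the dry slide coating: try them all on the blue test ramp first, each set flat at the red start line of a lane of its own and let go, and leave every one of them on the ramp until all have been tried. Then press each bushing that slid down to the stop into a bore of its own in the aluminium carriage until it is fully home on the shoulder, pushing gently and stopping as soon as the force rises there, and put each one that stuck into the red reject tray. Leave the other things on the bench alone.

Things in the scene. Friction and masses are not known exactly. Their poses are not given: they have to be found in the camera images.
- bush_a: A bronze bushing, a short plain sleeve 32 mm in outer diameter and 18 mm high, about 60 g, with a 17 mm hole (too small for fingers); both ends alike. Origin: its centre, 9 mm from either end; z: its axis. All bushings look the same; whether one is coated shows only on the ramp. May be absent (None).
- bush_b: A bronze bushing, a short plain sleeve 32 mm in outer diameter and 18 mm high, about 60 g, with a 17 mm hole (too small for fingers); both ends alike. Origin: its centre, 9 mm from either end; z: its axis. All bushings look the same; whether one is coated shows only on the ramp. May be absent (None).
- bush_c: A bronze bushing, a short plain sleeve 32 mm in outer diameter and 18 mm high, about 60 g, with a 17 mm hole (too small for fingers); both ends alike. Origin: its centre, 9 mm from either end; z: its axis. All bushings look the same; whether one is coated shows only on the ramp. May be absent (None).
- bush_d: A bronze bushing, a short plain sleeve 32 mm in outer diameter and 18 mm high, about 60 g, with a 17 mm hole (too small for fingers); both ends alike. Origin: its centre, 9 mm from either end; z: its axis. All bushings look the same; whether one is coated shows only on the ramp. May be absent (None).
- bush_e: A bronze bushing, a short plain sleeve 32 mm in outer diameter and 18 mm high, about 60 g, with a 17 mm hole (too small for fingers); both ends alike. Origin: its centre, 9 mm from either end; z: its axis. All bushings look the same; whether one is coated shows only on the ramp. May be absent (None).
- ramp: Fixed blue ramp, steel top tilted 18 degrees, 248 mm wide (local y), 172 mm along the slope, falling to local -x. Origin: under its centre, on the table; the steel is 40 mm above it and rises 0.325 mm per mm of local x. A 7 mm high stop on the low edge, 5 mm rims at the sides, a red start line near the top. A coated bushing slides to the stop: underside centre then near x -61 mm.
- ramp_start0 (a point): Point on the ramp's steel surface on the red start line, in the middle of lane 0 (of four, 54 mm apart, parted by grey lines, no walls): where a bushing's underside centre is set for the test, 52 mm towards the ramp's local +x. Coated, it slides down by itself within 2 s; uncoated, it stays.
- ramp_start1 (a point): Point on the ramp's steel surface on the red start line, in the middle of lane 1 (of four, 54 mm apart, parted by grey lines, no walls): where a bushing's underside centre is set for the test, 52 mm towards the ramp's local +x. Coated, it slides down by itself within 2 s; uncoated, it stays.
- ramp_start2 (a point): Point on the ramp's steel surface on the red start line, in the middle of lane 2 (of four, 54 mm apart, parted by grey lines, no walls): where a bushing's underside centre is set for the test, 52 mm towards the ramp's local +x. Coated, it slides down by itself within 2 s; uncoated, it stays.
- ramp_start3 (a point): Point on the ramp's steel surface on the red start line, in the middle of lane 3 (of four, 54 mm apart, parted by grey lines, no walls): where a bushing's underside centre is set for the test, 52 mm towards the ramp's local +x. Coated, it slides down by itself within 2 s; uncoated, it stays.
- carriage: Fixed aluminium block, 182 x 60 x 30 mm, on a plywood board 200 x 100 x 12 mm. Origin: under the board's centre, on the table. Top face 42 mm high, with a row along local x of three bores 60 mm apart, 33.5 mm wide, chamfered, 12 mm deep to a shoulder. Three sprung balls in each bore grip the bushing. Pushed fully home, a bushing stands 6 mm above the face.
- seat0 (a point): Centre of the shoulder at the bottom of bore 0, 30 mm above the table; a bushing's underside centre is here when fully home. Set in the bore it first rests on the balls about 9 mm higher; 6 to 12 N (closed fingertips on its top will do) takes it past them and down, and the force rises sharply at the shoulder.
- seat1 (a point): Centre of the shoulder at the bottom of bore 1, 30 mm above the table; a bushing's underside centre is here when fully home. Set in the bore it first rests on the balls about 9 mm higher; 6 to 12 N (closed fingertips on its top will do) takes it past them and down, and the force rises sharply at the shoulder.
- seat2 (a point): Centre of the shoulder at the bottom of bore 2, 30 mm above the table; a bushing's underside centre is here when fully home. Set in the bore it first rests on the balls about 9 mm higher; 6 to 12 N (closed fingertips on its top will do) takes it past them and down, and the force rises sharply at the shoulder.
- mat: Fixed black rubber mat, 200 x 110 mm, under 1 mm thick, on which the bushings stand at the start, upright, 55 mm or more apart. Origin: its centre, on the table.
- reject: Fixed red open reject tray, 130 x 110 mm outside, 30 mm high, walls and floor 4 to 5 mm thick. Origin: under its centre, on the table; local x is its longer side.
- flux_bottle: Bystander, loose: teal bottle with a steel cap, 52 mm across, 100 mm high. Origin: on its underside. Not part of the job.
- solder_spool: Bystander, loose: steel solder spool, 48 mm across, 41 mm high. Origin: on its underside. Not part of the job.
- glue_vial: Bystander, loose: small white glue vial with a green cap, 26 mm across, 55 mm high. Origin: on its underside. Not part of the job.
- paste_tin: Bystander, loose: yellow round paste tin, 60 mm across, 26 mm high. Origin: on its underside. Not part of the job.
- toothbrush: Bystander, loose: blue and green toothbrush lying flat, about 180 mm long, 12 mm high. Origin: on its underside. Not part of the job.
- tweezers: Bystander, loose: dark tweezers lying flat, about 140 mm long, 6 mm high. Origin: on its underside. Not part of the job.
Not all that is in view belongs to the job. What is shaped like the bush_b but green or yellow is not meant.

How it is judged:
By the outcome, as a careful person would: the job done as asked, in the order asked, and still so for the second after the job is handed in, with the robot touching nothing.
Of bush_a, bush_b, bush_c, bush_d, bush_e only 3 to 4 are there at a start; the rules pass over those that are not, and their reading is None.
At some moment in a run one of bush_a, bush_b, bush_c, bush_d, bush_e may be knocked a few centimetres aside while the robot is not near it.
It also fails if it takes over 210 s, if anything falls off the work surface, if the arm or the gripper's body presses on something with over 40 N, if the wrist force passes 120 N, or if a joint passes its speed limit or range.

## Working session

There is one attempt and no reset: what is moved stays moved. The work goes in short steps, Python scripts to look and compute and a tool call to move; the robot and the scene stay as the last step left them, time stands still between calls to the robot, and variables do not carry over. Pictures are saved under pics/ and viewed, at most 18 in all, crops included, and the job is handed in when it is done.

Besides the shell and the picture viewer there is one more tool, called after ">>>" as name([rows], argument=value, ...), one row to a line, values as JSON. arm_command: Moves the arm, as the interface text tells. Its arguments: {"type":"object","properties":{"rows":{"type":"array"}},"required":["rows"]}

```bash
mkdir -p pics; ls
cat > h.py <<'E'
import numpy as np, cv2
from bench import arm, imaging, job, models
from scipy.spatial.transform import Rotation as R
def tool(st):
    T=np.eye(4); T[:3,:3]=R.from_quat(st["ee_rot"]).as_matrix(); T[:3,3]=st["position"]; return T
def shot(name):
    st=arm.read_state(); p=imaging.get_image(name)
    p["C"]=np.linalg.inv(p["extrinsics"]) if "extrinsics" in p else tool(st)@np.array(p["T_tool_cam"])
    return p
def undist(p,px):
    d=np.array([(px[0]-p["cx"])/p["fx"],(px[1]-p["cy"])/p["fy"]]); u=d.copy()
    for _ in range(20): u=d/(1+p["k1"]*(u@u))
    return u
def w(p,px,z):
    C=np.array(p["C"]); u=undist(p,px); d=C[:3,:3]@np.array([u[0],u[1],1]); o=C[:3,3]
    return (o+d*(z-o[2])/d[2])
def proj(p,X):
    q=np.linalg.inv(p["C"])@np.append(X,1); u=q[:2]/q[2]; u=u*(1+p["k1"]*(u@u))
    return np.array([u[0]*p["fx"]+p["cx"],u[1]*p["fy"]+p["cy"]])
def save(p,n,crop=None,k=1):
    f=p["frame"][:,:,::-1]
    if crop: f=f[crop[1]:crop[3],crop[0]:crop[2]]
    cv2.imwrite("pics/"+n,cv2.resize(f,None,fx=k,fy=k,interpolation=cv2.INTER_CUBIC))
E
cat > a.py <<'E'
from h import *
np.set_printoptions(precision=1,suppress=True)
for n in ["scene","side","wrist"]:
    p=shot(n); save(p,n+"0.png")
    print(n,p["C"][:3,3],p["fx"],p["k1"])
    for q in ["bush_a","mat","reject","ramp","carriage","flux_bottle","solder_spool","glue_vial","paste_tin","toothbrush","tweezers"]:
        for r in models.spot_in(p,q)[:6]: 
            if r["score"]>.2: print(" box",q,np.array(r["rect"]).round(),round(r["score"],2))
    for q,z in [("bush_a",9),("ramp",0),("ramp_start0",57),("ramp_start3",57),("seat0",30),("seat1",30),("seat2",30),("carriage",0),("mat",0),("reject",0)]:
        for r in models.tip_of(p,q)[:6]:
            if r["score"]>.2: print(" tip",q,np.array(r["pixel"]).round(),round(r["score"],2),w(p,r["pixel"],z))
E
python3 a.py; python3 -c "
from h import *; print(arm.read_state())"
```

```text
pics
scene [1508.1   57.5  799.3] 402.282147439433 -0.04699872415957645
 box bush_a [214. 156. 222. 163.] 0.64
 box bush_a [254. 178. 263. 190.] 0.54
 box bush_a [251. 190. 260. 201.] 0.54
 box bush_a [211. 169. 225. 178.] 0.48
 box bush_a [227. 192. 240. 205.] 0.44
 box bush_a [242. 174. 252. 183.] 0.38
 box mat [225. 174. 271. 212.] 0.97
 box mat [332. 173. 367. 223.] 0.53
 box reject [276. 188. 318. 221.] 0.84
 box ramp [400. 170. 461. 241.] 0.83
 box carriage [336. 173. 371. 220.] 0.96
 box flux_bottle [316. 227. 338. 264.] 0.87
 box solder_spool [369. 251. 391. 273.] 0.87
 box paste_tin [401. 171. 460. 243.] 0.74
 box paste_tin [337. 173. 368. 222.] 0.72
 box paste_tin [230. 156. 249. 171.] 0.53
 box toothbrush [333. 168. 374. 180.] 0.5
 tip bush_a [220. 161.] 0.63 [ 354.1 -460.2    9. ]
 tip bush_a [254. 195.] 0.54 [ 532.8 -289.     9. ]
 tip bush_a [216. 170.] 0.48 [ 413.7 -456.5    9. ]
 tip bush_a [215. 183.] 0.46 [ 485.4 -434.8    9. ]
 tip bush_a [230. 197.] 0.42 [ 551.8 -360.9    9. ]
 tip bush_a [244. 178.] 0.38 [ 443.9 -345.     9. ]
 tip ramp [430. 208.] 0.64 [510.9 26
[... 4767 characters left out ...]
array([ 2.58598678e-01,  3.84695759e-01,  7.94197179e-03,  2.50260288e-05,
       -1.19398674e+00, -2.58598460e-01]), 'joint_vel': array([-0.00015164, -0.00072251, -0.00159357, -0.00013704, -0.0021053 ,
        0.00061114]), 'joint_efforts': array([ 1.94336259e-03, -3.92082524e+01,  1.88617176e+01,  4.19061720e+00,
       -3.62797582e-04,  1.25554990e-06]), 'position': array([6.25004467e+02, 2.38043817e-02, 2.31334820e+02]), 'ee_rot': array([ 7.07110114e-01, -7.07103448e-01,  2.40854116e-05, -1.82681237e-05]), 'contact_force': array([-0.10370995, -0.58669516, -0.2421387 ]), 'wrist_torque': array([-0.00319071,  0.02414858, -0.02828289]), 'grasp_force': 0.0, 'gripper_width': 85.75089249841682}
```

```bash
python3 -c "
import cv2
f=cv2.imread('pics/side0.png')[80:400,230:430]; g=cv2.imread('pics/scene0.png')[145:285,195:475]
cv2.imwrite('pics/s1.png',cv2.resize(f,None,fx=1.85,fy=1.85,interpolation=2)); cv2.imwrite('pics/s2.png',cv2.resize(g,None,fx=2.8,fy=2.8,interpolation=2))"
```

```text
(no output)
```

View pics/s1.png

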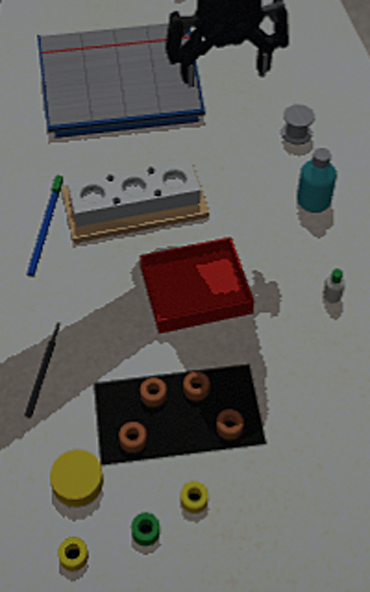

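View pics/s2.png

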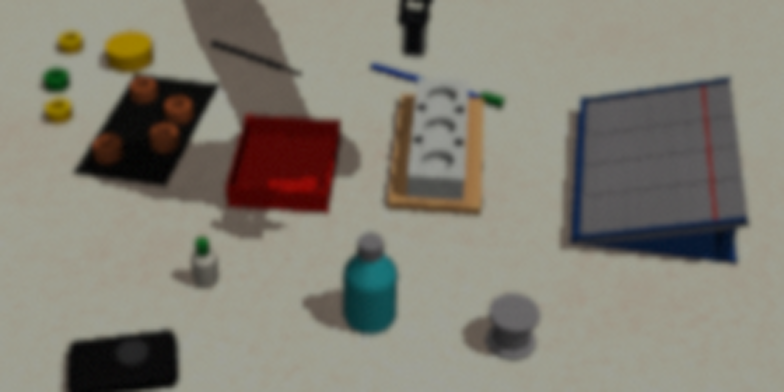

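View pics/wrist0.png

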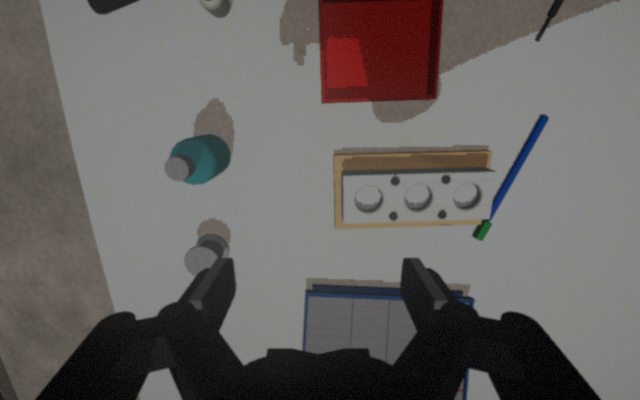

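Seven ring-like things are in view in the side image. Four are bronze on the black mat, at about (301,316), (313,292), (336,288) and (354,309): these are the bushings. The yellow rings at (269,379) and (335,348) and the green one at (308,365) are look-alikes, so I leave them. I'll look at the ramp first, then the mat.

>>> arm_command([
  {"grip": 1, "linear": [-55, 20, 0], "rot": [0, 0, 0]},
  {"grip": 1, "linear": [-110, 40, 0], "rot": [0, 0, 0]},
  {"grip": 1, "linear": [-165, 60, 0], "rot": [0, 0, 0]},
  {"grip": 1, "linear": [-220, 80, 0], "rot": [0, 0, 0]},
  {"grip": 1, "linear": [-260, 100, 0], "rot": [0, 0, 0]},
  {"grip": 1, "linear": [-290, 110, 0], "rot": [0, 0, 0]},
  {"grip": 1, "linear": [-290, 110, 0], "rot": [0, 0, 0]},
  {"grip": 1, "linear": [-290, 110, 0], "rot": [0, 0, 0]},
])

```text
clock: 4.3
position: [515.0, 289.6, 231.3]
ee_rot: [-0.707, 0.707, -0.0, -0.0]
contact_force: [-0.6, -0.8, 0.4]
gripper_width: 85.3
grasp_force: 0.0
```

```bash
cat > b.py <<'E'
from h import *
np.set_printoptions(precision=1,suppress=True)
p=shot("wrist"); save(p,"ramp.png",(120,40,600,400),1.66)
np.savez("ramp.npz",C=p["C"],f=p["frame"]); print(p["C"])
for q,z in [("ramp_start0",57),("ramp",40),("seat0",30)]:
    for r in models.tip_of(p,q)[:6]: print(q,r["pixel"],round(r["score"],2),w(p,r["pixel"],z))
E
python3 b.py
```

```text
[[ -1.    0.   -0.  514.4]
 [  0.    1.    0.3 209.6]
 [  0.    0.3  -1.  372.1]
 [  0.    0.    0.    1. ]]
ramp_start0 [330.4, 205.4] 0.92 [499.4 314.2  57. ]
ramp_start0 [377.6, 204.3] 0.89 [445.2 312.9  57. ]
ramp_start0 [236.1, 201.4] 0.88 [607.4 309.3  57. ]
ramp_start0 [280.0, 202.6] 0.77 [557.1 310.8  57. ]
ramp [312.5, 148.2] 0.72 [519.8 251.3  40. ]
```

View pics/ramp.png

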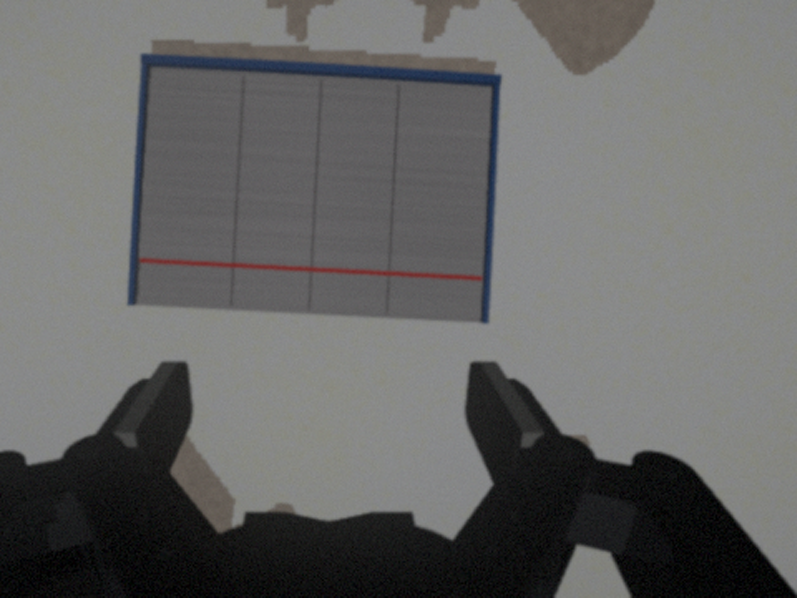

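The ramp's three lane lines cross the red line at about (262,200), (309,202) and (355,204.5) in full-image pixels. The ramp falls toward world -y, with a yaw of about 0.05 rad.

```bash
cat > c.py <<'E'
from h import *
from scipy.optimize import least_squares
np.set_printoptions(precision=2,suppress=True)
p=shot("wrist"); f=p["frame"].astype(int)
m=(f[:,:,0]-f[:,:,1]>60)&(f[:,:,0]-f[:,:,2]>60); m[:170]=0; m[230:]=0
v,u=np.nonzero(m); k=np.polyfit(u,v,1); print("red",k,u.min(),u.max(),len(u))
g=f.sum(2); pts=[]
for c0,Y in [(261.6,-54),(308.6,0),(354.9,54)]:
  for rows,X in [((190,198),None)]:
    pass
  # lane line: darkest col near, rows 110..190, extrapolated on red line
  cs=[]
  for r in range(110,195):
    cc=c0+(202-r)*.055; a=int(cc)-5; cs.append((r,a+np.argmin(g[r,a:a+11])))
  cs=np.array(cs); q=np.polyfit(cs[:,0],cs[:,1],1)
  res=cs[:,1]-np.polyval(q,cs[:,0]); cs=cs[abs(res)<1.5]; q=np.polyfit(cs[:,0],cs[:,1],1)
  r=202.
  for _ in range(5): c=np.polyval(q,r); r=np.polyval(k,c)
  pts.append((c,r,Y)); print(c,r,q)
def X(s,x,y):
  u=np.array([np.sin(-s[2]),np.cos(s[2])]) # uphill
  u=np.array([s[2],1])/np.hypot(s[2],1); v=np.array([-u[1],u[0]])
  return np.append(s[:2]+x*u+y*v,40+.325*x)
e=lambda s: np.concatenate([proj(p,X(s,52,Y))-[c,r] for c,r,Y in pts])
s=least_squares(e,[525,260,.05]); print(s.x,s.fun)
for x in (52,-61):
  for y in (-81,-27,27,81): print(x,y,X(s.x,x,y),proj(p,X(s.x,x,y)))
E
python3 c.py
```

```text
red [  0.05 186.49] 206 408 235
260.3772860549096 199.84182466543604 [ -0.05 271.23]
307.40912344352853 202.2543385683828 [ -0.05 318.03]
354.20646201378077 204.65482377564285 [ -0.05 364.56]
[523.26 258.     0.06] [-0.18 -0.   -0.01  0.01  0.18  0.02]
52 -81 [607.04 305.4   56.9 ] [236.6  198.63]
52 -27 [553.12 308.41  56.9 ] [283.81 201.05]
52 27 [499.21 311.43  56.9 ] [330.94 203.47]
52 81 [445.29 314.44  56.9 ] [377.72 205.87]
-61 -81 [600.73 192.58  20.18] [242.24  95.25]
-61 -27 [546.81 195.59  20.18] [289.25  97.72]
-61 27 [492.9  198.6   20.18] [336.17 100.38]
-61 81 [438.98 201.62  20.18] [382.73 103.21]
```

>>> arm_command([
  {"grip": 1, "linear": [60, 0, 0], "rot": [0, 0, 0]},
  {"grip": 1, "linear": [120, 0, 0], "rot": [0, 0, 0]},
  {"grip": 1, "linear": [180, 0, 0], "rot": [0, 0, 0]},
  {"grip": 1, "linear": [240, 0, 0], "rot": [0, 0, 0]},
  {"grip": 1, "linear": [300, 0, 0], "rot": [0, 0, 0]},
  {"grip": 1, "linear": [360, 5, 0], "rot": [0, 0, 0]},
  {"grip": 1, "linear": [420, 10, 0], "rot": [0, 0, 0]},
  {"grip": 1, "linear": [480, 15, 30], "rot": [0, 0, 0]},
  {"grip": 1, "linear": [530, 15, 60], "rot": [0, 0, 0]},
  {"grip": 1, "linear": [530, 15, 70], "rot": [0, 0, 0]},
])

```text
clock: 5.8
position: [497.9, -243.3, 158.9]
ee_rot: [-0.705, 0.709, 0.002, -0.001]
contact_force: [-0.0, -0.1, 0.1]
gripper_width: 85.4
grasp_force: 0.0
```

>>> arm_command([
  {"grip": 1, "linear": [0, 0, 0], "rot": [0, 0, 0]},
  {"grip": 1, "linear": [0, 0, 0], "rot": [0, 0, 0]},
])

```text
clock: 6.05
position: [500.7, -239.4, 162.4]
ee_rot: [0.708, -0.707, 0.001, -0.0]
contact_force: [0.2, 0.9, 0.3]
gripper_width: 85.3
grasp_force: 0.0
```

```bash
cat > d.py <<'E'
from h import *
np.set_printoptions(precision=1,suppress=True)
p=shot("wrist"); save(p,"mat.png"); print(p["C"][:3,3],arm.read_state()["position"])
for r in models.spot_in(p,"bush_a")[:9]:
  b=np.array(r["rect"]); c=(b[:2]+b[2:])/2; col=p["frame"][int(b[1]):int(b[3]),int(b[0]):int(b[2])].reshape(-1,3).mean(0)
  print(b.round(),round(r["score"],2),w(p,c,9),col)
for r in models.tip_of(p,"bush_a")[:9]: print(r["pixel"],round(r["score"],2),w(p,r["pixel"],9))
E
python3 d.py
```

```text
[ 499.9 -319.5  303.2] [ 500.9 -239.2  162.6]
[244.  54. 280.  94.] 0.92 [ 552.8 -352.1    9. ] [88.4 60.4 46.6]
[277. 123. 310. 154.] 0.84 [ 524.4 -292.1    9. ] [85.9 57.  43.3]
[332. 128. 361. 155.] 0.8 [ 471.3 -289.4    9. ] [72.2 48.7 38. ]
[372.  64. 409. 102.] 0.77 [ 431.1 -344.2    9. ] [62.3 40.8 29.6]
[322.   0. 334.   3.] 0.43 [ 491.2 -411.8    9. ] [74.7 65.5 43.7]
[235. 339. 393. 362.] 0.2 [504.9 -24.    9. ] [83.4 71.9 60. ]
[345.7, 139.3] 0.8 [ 472.1 -291.5    9. ]
[262.3, 74.5] 0.75 [ 552.3 -351.5    9. ]
[389.6, 85.3] 0.61 [ 431.8 -342.2    9. ]
```

View pics/mat.png

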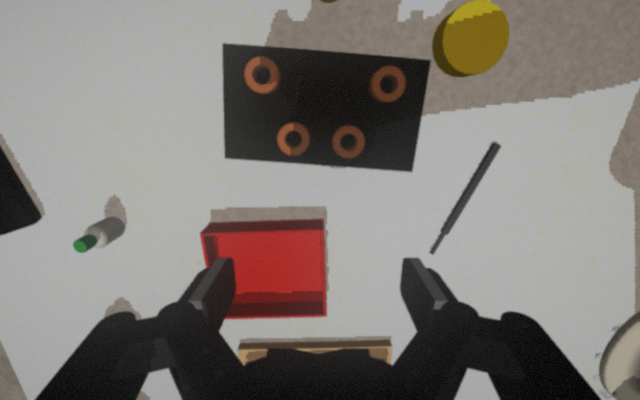

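The wrist view shows four bronze bushings on the mat at (262,75), (390,85), (294,138) and (346,141). In world coordinates these are A(552,-352), D(431,-343), B(524,-292) and C(471,-290). I'll rotate so the fingers close along the slope direction, then pick A.

>>> arm_command([
  {"grip": 0.6, "linear": [113, -51.5, 102], "rot": [0, 0, 1.627]},
  {"grip": 0.6, "linear": [113, -51.5, 102], "rot": [0, 0, 1.627]},
  {"grip": 0.6, "linear": [113, -51.5, 102], "rot": [0, 0, 1.627]},
  {"grip": 0.6, "linear": [113, -51.5, 102], "rot": [0, 0, 1.627]},
  {"grip": 0.6, "linear": [113, -51.5, 102], "rot": [0, 0, 1.627]},
  {"grip": 0.6, "linear": [113, -51.5, 102], "rot": [0, 0, 1.627]},
  {"grip": 0.6, "linear": [113, -51.5, 102], "rot": [0, 0, 1.627]},
  {"grip": 0.6, "linear": [113, -51.5, 102], "rot": [0, 0, 1.627]},
  {"grip": 0.6, "linear": [113, -51.5, 102], "rot": [0, 0, 1.627]},
  {"grip": 0.6, "linear": [113, -51.5, 102], "rot": [0, 0, 1.627]},
])

```text
clock: 7.45
position: [552.2, -352.4, 60.0]
ee_rot: [0.027, 1.0, -0.0, 0.001]
contact_force: [0.4, 0.3, 0.8]
gripper_width: 51.4
grasp_force: 0.0
```

```bash
cat > e.py <<'E'
from h import *
import sys
np.set_printoptions(precision=1,suppress=True)
st=arm.read_state(); print(round(st["clock"],2),st["position"],R.from_quat(st["ee_rot"]).as_matrix().round(3).tolist(),st["gripper_width"].round(1),st["joints"])
p=shot("wrist"); save(p,sys.argv[1]+".png")
z=float(sys.argv[2]) if len(sys.argv)>2 else 9
f=p["frame"]
for r in models.spot_in(p,"bush_a")[:7]:
  b=np.array(r["rect"]); c=(b[:2]+b[2:])/2
  if r["score"]>.3: print(b.round(),round(r["score"],2),w(p,c,z),f[int(b[1]):int(b[3]),int(b[0]):int(b[2])].reshape(-1,3).mean(0))
E
python3 e.py m1
```

```text
Traceback (most recent call last):
  File "e.py", line 4, in <module>
    st=arm.read_state(); print(round(st["clock"],2),st["position"],R.from_quat(st["ee_rot"]).as_matrix().round(3).tolist(),st["gripper_width"].round(1),st["joints"])
                                                                                                                           ^^^^^^^^^^^^^^^^^^^^^^^^^
AttributeError: 'float' object has no attribute 'round'
```

```bash
sed -i 's/st\["gripper_width"\].round(1)/st["gripper_width"]/' e.py; python3 e.py m1
```

```text
7.45 [ 552.2 -352.4   60. ] [[-0.999, 0.053, 0.001], [0.053, 0.999, -0.0], [-0.001, -0.0, -1.0]] 51.385281522441154 [-0.3  0.6 -0.1  0.  -0.9 -1.3]
[384.  75. 438. 127.] 0.87 [ 469.8 -289.6    9. ] [124.2  76.8  52.5]
[106.  15. 173.  77.] 0.86 [ 428.6 -454.     9. ] [ 91.1 112.7  88.1]
[295.   8. 353.  76.] 0.79 [ 433.6 -342.8    9. ] [113.8  73.4  52.8]
[298. 202. 344. 249.] 0.74 [ 551.  -350.7    9. ] [89.4 59.  43.4]
[170. 120. 224. 175.] 0.74 [ 491.2 -429.2    9. ] [142.5 123.4  71.7]
[376. 158. 432. 211.] 0.6 [ 523.6 -292.3    9. ] [107.5  70.   50.9]
```

View pics/m1.png

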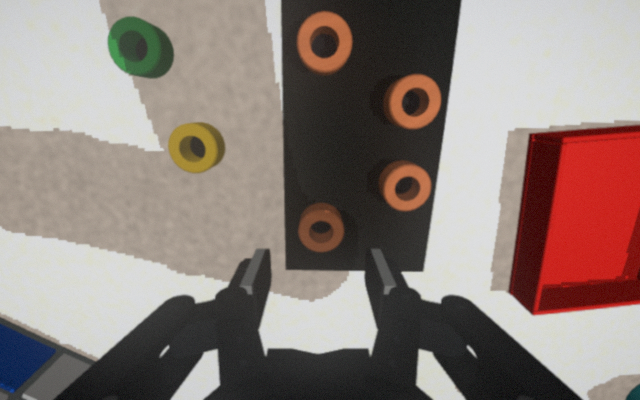

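In this close view the bronze bushing A sits at (321,225), between the fingers. The green ring at (140,47) and the yellow one at (195,147) are well off to the side. I'll pick A.

>>> arm_command([
  {"grip": 0.6, "linear": [0, 1, 35], "rot": [0, 0, 0]},
  {"grip": 0.6, "linear": [0, 1, 52], "rot": [0, 0, 0]},
  {"grip": 0.6, "linear": [0, 1, 56], "rot": [0, 0, 0]},
  {"grip": 0.6, "linear": [0, 1, 56], "rot": [0, 0, 0]},
  {"grip": 0.0, "linear": [0, 1, 56], "rot": [0, 0, 0]},
  {"grip": 0.0, "linear": [0, 1, 56], "rot": [0, 0, 0]},
  {"grip": 0.0, "linear": [0, 1, 56], "rot": [0, 0, 0]},
  {"grip": 0.0, "linear": [0, 1, 56], "rot": [0, 0, 0]},
  {"grip": 0.0, "linear": [0, 1, 40], "rot": [0, 0, 0]},
  {"grip": 0.0, "linear": [0, 1, -40], "rot": [0, 0, 0]},
])

```text
clock: 8.8
position: [548.5, -350.6, 78.6]
ee_rot: [0.029, 1.0, 0.002, -0.005]
contact_force: [1.1, -0.8, 0.0]
gripper_width: 29.0
grasp_force: 59.4
```

```bash
cat > g.py <<'E'
from h import *
import sys
np.set_printoptions(precision=1,suppress=True)
# held-part check: top-face ellipse of bronze between fingers -> tool coords at tool z
p=shot("wrist"); f=p["frame"]; save(p,sys.argv[1]+".png",(220,180,420,330),3)
T=np.array(p["T_tool_cam"]); P=dict(p); P["C"]=T
for r in models.spot_in(p,"bush_a")[:6]:
  b=np.array(r["rect"]); c=(b[:2]+b[2:])/2
  print(b.round(),round(r["score"],2),"tool@z-14",w(P,c,-14),"tool@z-5",w(P,c,-5))
for x in (-5,0,5): print(x,proj(P,[x,0,-14]),proj(P,[x,0,4]))
E
python3 g.py h1
```

```text
[287. 232. 347. 301.] 0.96 tool@z-14 [  6.1  -1.1 -14. ] tool@z-5 [ 0.9 -1.1 -5. ]
[178. 128. 232. 172.] 0.9 tool@z-14 [ 63.6 -49.9 -14. ] tool@z-5 [ 62.4 -53.4  -5. ]
[371. 160. 416. 204.] 0.87 tool@z-14 [ 49.2  33.5 -14. ] tool@z-5 [47.  35.9 -5. ]
[374.  86. 424. 132.] 0.83 tool@z-14 [ 80.6  33.4 -14. ] tool@z-5 [80.6 35.8 -5. ]
[298.  27. 346.  87.] 0.76 tool@z-14 [100.3   0.9 -14. ] tool@z-5 [101.8   1.   -5. ]
[127.  36. 184.  87.] 0.73 tool@z-14 [ 99.4 -66.3 -14. ] tool@z-5 [100.7 -70.9  -5. ]
-5 [319.1 285.8] [318.9 267.5]
0 [319.1 277.3] [318.9 259.7]
5 [319.1 268.5] [318.9 251.7]
```

View pics/h1.png

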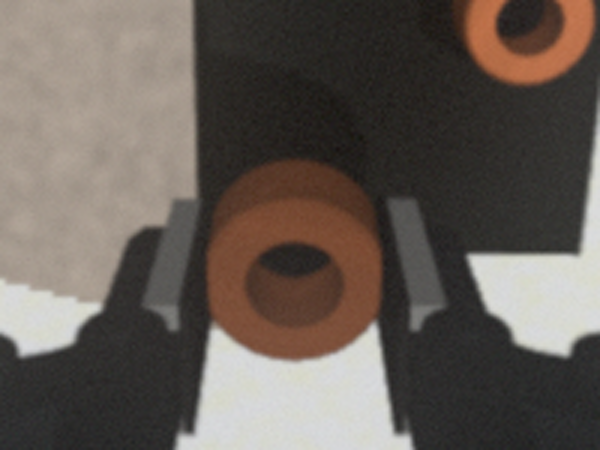

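```bash
cat > k.py <<'E'
from h import *
import sys
np.set_printoptions(precision=1,suppress=True)
yaw=np.arctan(.056)
def Rt(tilt=0): # tool y uphill (tilt rad)
    u=np.array([np.sin(yaw),np.cos(yaw),0]); y=u*np.cos(tilt)+np.array([0,0,np.sin(tilt)])
    x=np.array([-np.cos(yaw),np.sin(yaw),0]); return np.column_stack([x,y,np.cross(x,y)])
def go(P,tilt=0,spin=0,base=None):
    """shift/turn from base pose (default measured) to world P, tool tilt, spin about tool z"""
    if base is None: base=tool(arm.read_state())
    M=Rt(tilt)@R.from_rotvec([0,0,spin]).as_matrix()
    B=base[:3,:3]; print("->",np.round(P,1),"linear",B.T@(np.array(P)-base[:3,3]),"rot",R.from_matrix(B.T@M).as_rotvec().round(3))
    T=np.eye(4);T[:3,:3]=M;T[:3,3]=P; return T
S18=np.radians(18); n=-Rt(S18)[:,2]
st=np.array([[607.04,305.4,56.9],[553.12,308.41,56.9],[499.21,311.43,56.9],[445.29,314.44,56.9]])
lo=np.array([[600.73,192.58,20.18],[546.81,195.59,20.18],[492.9,198.6,20.18],[438.98,201.62,20.18]])
E
python3 - <<'E'
from k import *
print(tool(arm.read_state()), n)
go(st[0]+[1.5,0,0]+n*40,S18)
E
```

```text
[[  -1.     0.1    0.   556. ]
 [   0.1    1.    -0.  -354.2]
 [  -0.    -0.    -1.    90. ]
 [   0.     0.     0.     1. ]] [-0.  -0.3  1. ]
-> [607.8 293.1  94.9] linear [-16.8 649.1  -8.7] rot [-0.3  0.   0. ]
```

>>> arm_command([
  {"grip": 0, "linear": [0, 62, -30], "rot": [0, 0, 0]},
  {"grip": 0, "linear": [0, 124, -40], "rot": [0, 0, 0]},
  {"grip": 0, "linear": [-2, 186, -40], "rot": [0, 0, 0]},
  {"grip": 0, "linear": [-4, 248, -40], "rot": [0, 0, 0]},
  {"grip": 0, "linear": [-6, 310, -40], "rot": [0, 0, 0]},
  {"grip": 0, "linear": [-8, 372, -40], "rot": [0, 0, 0]},
  {"grip": 0, "linear": [-10, 434, -40], "rot": [-0.1, 0, 0]},
  {"grip": 0, "linear": [-12, 496, -40], "rot": [-0.2, 0, 0]},
  {"grip": 0, "linear": [-14, 558, -40], "rot": [-0.3, 0, 0]},
  {"grip": 0, "linear": [-16, 615, -40], "rot": [-0.314, 0, 0]},
])

```text
clock: 10.15
position: [602.6, 262.0, 122.7]
ee_rot: [0.029, 0.987, 0.157, 0.005]
contact_force: [1.0, 0.3, 0.4]
gripper_width: 29.8
grasp_force: 59.5
```

>>> arm_command([
  {"grip": 0, "linear": [0, 25, 12], "rot": [0, 0, 0]},
  {"grip": 0, "linear": [0, 25, 12], "rot": [0, 0, 0]},
  {"grip": 0, "linear": [0, 25, 12], "rot": [0, 0, 0]},
])

```text
clock: 10.52
position: [603.3, 288.0, 118.3]
ee_rot: [0.028, 0.987, 0.156, 0.004]
contact_force: [-0.5, -0.3, -0.5]
gripper_width: 29.2
grasp_force: 59.5
```

Run:
```python
from k import *
s=arm.read_state(); print(s["clock"],s["position"],s["joint_vel"],R.from_matrix(tool(s)[:3,:3].T@Rt(S18)).as_rotvec())
go(st[0]+[1.5,0,0]+n*10,S18); go(st[0]+[1.5,0,0]+n*4,S18)
```

```text
10.525 [603.3 288.  118.3] [-0. -0. -0.  0.  0. -0.] [-0. -0. -0.]
-> [608.4 302.3  66.4] linear [-4.2 -2.2 53.8] rot [-0. -0. -0.]
-> [608.5 304.2  60.7] linear [-4.2 -2.2 59.8] rot [-0. -0. -0.]
```

>>> arm_command([
  {"grip": 0, "linear": [-4, -2, 45], "rot": [0, 0, 0]},
  {"grip": 0, "linear": [-4, -2, 55], "rot": [0, 0, 0]},
  {"grip": 0, "linear": [-4, -2, 58], "rot": [0, 0, 0]},
  {"grip": 0, "linear": [-4, -2, 59.5], "rot": [0, 0, 0]},
  {"grip": 0, "linear": [-4, -2, 59.5], "rot": [0, 0, 0]},
])

```text
clock: 11.15
position: [609.1, 304.8, 62.3]
ee_rot: [0.028, 0.987, 0.157, 0.005]
contact_force: [0.3, 0.4, -1.1]
gripper_width: 29.2
grasp_force: 59.5
```

>>> arm_command([
  {"grip": 0, "linear": [0, 0, 0.7], "rot": [0, 0, 0]},
  {"grip": 0, "linear": [0, 0, 0.7], "rot": [0, 0, 0]},
])

```text
clock: 11.4
position: [609.1, 305.1, 61.6]
ee_rot: [0.027, 0.987, 0.157, 0.005]
contact_force: [-0.8, -1.1, 4.1]
gripper_width: 29.2
grasp_force: 60.0
```

>>> arm_command([
  {"grip": 0.55, "linear": [0, 0, 0], "rot": [0, 0, 0]},
  {"grip": 0.55, "linear": [0, 0, 0], "rot": [0, 0, 0]},
  {"grip": 0.55, "linear": [0, 0, 0], "rot": [0, 0, 0]},
  {"grip": 0.6, "linear": [0, 0, -20], "rot": [0, 0, 0]},
  {"grip": 0.6, "linear": [0, 0, -60], "rot": [0, 0, 0]},
  {"grip": 0.6, "linear": [0, 0, -90], "rot": [0, 0, 0]},
  {"grip": 0.6, "linear": [0, 0, -90], "rot": [0, 0, 0]},
])

```text
clock: 12.28
position: [608.9, 277.2, 150.8]
ee_rot: [0.027, 0.987, 0.158, 0.008]
contact_force: [-0.0, 0.3, -0.4]
gripper_width: 51.3
grasp_force: 0.0
```

```bash
python3 e.py r1 60
python3 - <<'E'
from k import *
go([524,-291.5,60],0); go([524,-250,150],0)
E
```

```text
12.28 [608.9 277.2 150.8] [[-0.998, 0.052, 0.025], [0.057, 0.949, 0.311], [-0.007, 0.312, -0.95]] 51.26838540378982 [ 0.5  0.5  0.  -0.3 -0.9 -2. ]
[165. 186. 211. 227.] 0.73 [594.  204.4  60. ] [90.9 68.6 59.4]
[115.   0. 360. 250.] 0.58 [537.9 248.3  60. ] [113.7 111.1 112.9]
-> [ 524.  -291.5   60. ] linear [  50.6 -571.1  -94.9] rot [ 0.3  0.  -0. ]
-> [ 524 -250  150] linear [  52.9 -503.8 -167.6] rot [ 0.3  0.  -0. ]
```

View pics/r1.png

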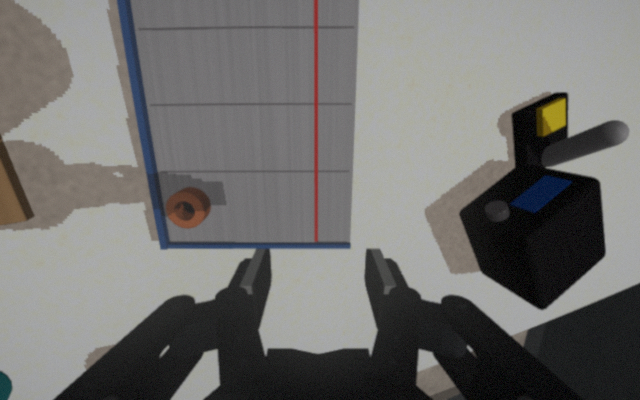

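Bushing A slid to the stop at (188,207), so it is coated. Next is B.

>>> arm_command([
  {"grip": 0.6, "linear": [50.5, -571, -95], "rot": [0.314, 0, 0]},
  {"grip": 0.6, "linear": [50.5, -571, -95], "rot": [0.314, 0, 0]},
  {"grip": 0.6, "linear": [50.5, -571, -95], "rot": [0.314, 0, 0]},
  {"grip": 0.6, "linear": [50.5, -571, -95], "rot": [0.314, 0, 0]},
  {"grip": 0.6, "linear": [50.5, -571, -95], "rot": [0.314, 0, 0]},
  {"grip": 0.6, "linear": [50.5, -571, -95], "rot": [0.314, 0, 0]},
  {"grip": 0.6, "linear": [50.5, -571, -95], "rot": [0.314, 0, 0]},
  {"grip": 0.6, "linear": [50.5, -571, -95], "rot": [0.314, 0, 0]},
  {"grip": 0.6, "linear": [50.5, -571, -95], "rot": [0.314, 0, 0]},
  {"grip": 0.6, "linear": [50.5, -571, -95], "rot": [0.314, 0, 0]},
])

```text
clock: 13.62
position: [522.3, -293.9, 57.7]
ee_rot: [0.03, 1.0, 0.0, -0.002]
contact_force: [-0.7, -0.1, 0.1]
gripper_width: 51.5
grasp_force: 0.0
```

>>> arm_command([
  {"grip": 0.6, "linear": [0, 0, 0], "rot": [0, 0, 0]},
  {"grip": 0.6, "linear": [0, 0, 0], "rot": [0, 0, 0]},
])

```text
clock: 13.88
position: [524.6, -290.3, 59.6]
ee_rot: [0.027, 1.0, 0.0, -0.0]
contact_force: [0.5, 0.3, 0.1]
gripper_width: 51.5
grasp_force: 0.0
```

```bash
python3 e.py m2 9
python3 - <<'E'
from k import *
go([524,-291.5,4],0)
E
```

```text
13.88 [ 524.6 -290.3   59.6] [[-0.998, 0.055, -0.001], [0.055, 0.998, 0.0], [0.001, 0.0, -1.0]] 51.491691939542456 [-0.2  0.5 -0.3 -0.  -0.8 -1.4]
[289. 128. 341. 176.] 0.97 [ 470.7 -289.8    9. ] [124.8  80.3  58.1]
[ 89. 166. 148. 217.] 0.82 [ 490.1 -428.     9. ] [155.6 135.6  82.5]
[198.  70. 258. 128.] 0.81 [ 434.5 -342.2    9. ] [88.9 59.7 44.7]
[ 25.  81.  90. 130.] 0.71 [ 430.5 -454.2    9. ] [ 90.8 141.6  97.4]
-> [ 524.  -291.5    4. ] linear [ 0.9 -1.6 56.1] rot [0. 0. 0.]
```

Run:
```python
from k import *
p=shot("wrist"); f=p["frame"].astype(int)
m=((f[:,:,0]-f[:,:,2]>25)&(f[:,:,0]>1.35*f[:,:,1])&(f[:,:,1]>f[:,:,2])).astype(np.uint8)
k,l,s,c=cv2.connectedComponentsWithStats(m)
for i in range(1,k):
  if s[i][4]>200: 
    b=s[i]; print(b,w(p,[b[0]+b[2]/2,b[1]+b[3]/2],9))
```

```text
[ 197   70   58   56 2205] [ 434.3 -343.3    9. ]
[ 289  125   52   53 1760] [ 470.9 -289.4    9. ]
[  433   164   192   180 23481] [ 555.7 -132.3    9. ]
[ 292  202   46   50 1658] [ 524.5 -292.5    9. ]
```

>>> arm_command([
  {"grip": 0.6, "linear": [0, -2, 38], "rot": [0, 0, 0]},
  {"grip": 0.6, "linear": [0, -2, 53], "rot": [0, 0, 0]},
  {"grip": 0.6, "linear": [0, -2, 55.5], "rot": [0, 0, 0]},
  {"grip": 0.3, "linear": [0, -2, 55.5], "rot": [0, 0, 0]},
  {"grip": 0.0, "linear": [0, -2, 55.5], "rot": [0, 0, 0]},
  {"grip": 0.0, "linear": [0, -2, 55.5], "rot": [0, 0, 0]},
  {"grip": 0.0, "linear": [0, -2, 55.5], "rot": [0, 0, 0]},
  {"grip": 0.0, "linear": [0, -2, 30], "rot": [0, 0, 0]},
  {"grip": 0.0, "linear": [0, -2, -30], "rot": [0, 0, 0]},
  {"grip": 0.0, "linear": [0, -2, -30], "rot": [0, 0, 0]},
])

```text
clock: 15.28
position: [527.4, -294.7, 94.8]
ee_rot: [0.028, 1.0, -0.002, 0.005]
contact_force: [0.6, 0.6, -1.4]
gripper_width: 29.2
grasp_force: 59.4
```

Run:
```python
from k import *
T=go(st[1]+[1,0,0]+n*50,S18)
go(st[1]+[1,0,0]+n*4.5,S18,base=T)
```

```text
-> [553.3 293.  104.5] linear [  6.7 588.1 -11.5] rot [-0.3  0.   0. ]
-> [554.  307.   61.2] linear [ 0.   0.  45.5] rot [0. 0. 0.]
```

>>> arm_command([
  {"grip": 0, "linear": [4, 586, -15], "rot": [-0.314, 0, 0]},
  {"grip": 0, "linear": [4, 586, -15], "rot": [-0.314, 0, 0]},
  {"grip": 0, "linear": [4, 586, -15], "rot": [-0.314, 0, 0]},
  {"grip": 0, "linear": [4, 586, -15], "rot": [-0.314, 0, 0]},
  {"grip": 0, "linear": [4, 586, -15], "rot": [-0.314, 0, 0]},
  {"grip": 0, "linear": [4, 586, -15], "rot": [-0.314, 0, 0]},
  {"grip": 0, "linear": [4, 586, -15], "rot": [-0.314, 0, 0]},
  {"grip": 0, "linear": [4, 586, -15], "rot": [-0.314, 0, 0]},
  {"grip": 0, "linear": [4, 586, -15], "rot": [-0.314, 0, 0]},
  {"grip": 0, "linear": [4, 586, -15], "rot": [-0.314, 0, 0]},
])

```text
clock: 16.52
position: [552.1, 294.9, 103.5]
ee_rot: [0.026, 0.987, 0.156, 0.003]
contact_force: [-0.2, -0.7, -0.1]
gripper_width: 29.4
grasp_force: 59.6
```

>>> arm_command([
  {"grip": 0, "linear": [0, 0, 0], "rot": [0, 0, 0]},
  {"grip": 0, "linear": [0, 0, 0], "rot": [0, 0, 0]},
  {"grip": 0, "linear": [0, 0, 0], "rot": [0, 0, 0]},
])

```text
clock: 16.9
position: [553.2, 290.5, 104.5]
ee_rot: [0.029, 0.987, 0.156, 0.004]
contact_force: [-0.3, 0.1, -0.5]
gripper_width: 29.2
grasp_force: 59.6
```

Run:
```python
from k import *
go(st[1]+[1,0,0]+n*4.5,S18)
```

```text
-> [554.  307.   61.2] linear [ 0.   2.4 46.3] rot [-0. -0. -0.]
```

>>> arm_command([
  {"grip": 0, "linear": [0, 2.4, 30], "rot": [0, 0, 0]},
  {"grip": 0, "linear": [0, 2.4, 42], "rot": [0, 0, 0]},
  {"grip": 0, "linear": [0, 2.4, 45], "rot": [0, 0, 0]},
  {"grip": 0, "linear": [0, 2.4, 46.4], "rot": [0, 0, 0]},
  {"grip": 0, "linear": [0, 2.4, 46.4], "rot": [0, 0, 0]},
])

```text
clock: 17.52
position: [554.7, 308.3, 62.5]
ee_rot: [0.028, 0.987, 0.157, 0.005]
contact_force: [-0.3, -1.6, 1.7]
gripper_width: 29.5
grasp_force: 59.9
```

>>> arm_command([
  {"grip": 0, "linear": [0, 0, 0.3], "rot": [0, 0, 0]},
  {"grip": 0.55, "linear": [0, 0, 0.3], "rot": [0, 0, 0]},
  {"grip": 0.55, "linear": [0, 0, 0.3], "rot": [0, 0, 0]},
  {"grip": 0.55, "linear": [0, 0, 0.3], "rot": [0, 0, 0]},
  {"grip": 0.6, "linear": [0, 0, -20], "rot": [0, 0, 0]},
  {"grip": 0.6, "linear": [0, 0, -60], "rot": [0, 0, 0]},
  {"grip": 0.6, "linear": [0, 0, -90], "rot": [0, 0, 0]},
  {"grip": 0.6, "linear": [0, 0, -90], "rot": [0, 0, 0]},
])

```text
clock: 18.52
position: [554.3, 280.8, 151.6]
ee_rot: [0.027, 0.987, 0.158, 0.008]
contact_force: [0.3, -0.3, 0.3]
gripper_width: 51.1
grasp_force: 0.0
```

```bash
cat > br.py <<'E'
from k import *
def bronze(p,mn=200):
  f=p["frame"].astype(int)
  m=((f[:,:,0]-f[:,:,2]>25)&(f[:,:,0]>1.35*f[:,:,1])&(f[:,:,1]>1.05*f[:,:,2])).astype(np.uint8)
  k,l,s,c=cv2.connectedComponentsWithStats(m)
  return [b for b in s[1:] if mn<b[4]<6000 and b[1]<300]
def onramp(p):
  # local ramp coordinates, part centre plane 9 mm above steel
  X0=np.array([523.26,258.,40.]); T=Rt(S18)
  for b in bronze(p):
    u=undist(p,[b[0]+b[2]/2,b[1]+b[3]/2]); C=np.array(p["C"]); d=C[:3,:3]@np.array([*u,1]); o=C[:3,3]
    t=((X0+9*n-o)@n)/(d@n); q=o+t*d; e=q-X0-9*n
    print(b,"slope",e@T[:,1],"lane",-(e@-T[:,0])*-1, "world",q)
E
python3 - <<'E'
from br import *
onramp(shot("wrist")); go([471,-289.5,60],0)
E
```

```text
[ 297  184   38   46 1015] slope 55.626441815989 lane 27.979894070891365 world [554.  306.5  65.7]
[ 164  245   41   39 1124] slope -63.771669634182345 lane 83.08036763438425 world [602.7 190.   28.9]
-> [ 471.  -289.5   60. ] linear [  50.  -573.2  -93.8] rot [ 0.3  0.  -0. ]
```

B is still at the start line for now. Next is C, and I'll check B again on return.

>>> arm_command([
  {"grip": 0.6, "linear": [50, -573, -94], "rot": [0.314, 0, 0]},
  {"grip": 0.6, "linear": [50, -573, -94], "rot": [0.314, 0, 0]},
  {"grip": 0.6, "linear": [50, -573, -94], "rot": [0.314, 0, 0]},
  {"grip": 0.6, "linear": [50, -573, -94], "rot": [0.314, 0, 0]},
  {"grip": 0.6, "linear": [50, -573, -94], "rot": [0.314, 0, 0]},
  {"grip": 0.6, "linear": [50, -573, -94], "rot": [0.314, 0, 0]},
  {"grip": 0.6, "linear": [50, -573, -94], "rot": [0.314, 0, 0]},
  {"grip": 0.6, "linear": [50, -573, -94], "rot": [0.314, 0, 0]},
  {"grip": 0.6, "linear": [50, -573, -94], "rot": [0.314, 0, 0]},
  {"grip": 0.6, "linear": [50, -573, -94], "rot": [0.314, 0, 0]},
])

```text
clock: 19.82
position: [468.5, -292.1, 57.7]
ee_rot: [0.03, 1.0, 0.0, -0.002]
contact_force: [0.7, 1.4, -1.0]
gripper_width: 51.4
grasp_force: 0.0
```

>>> arm_command([
  {"grip": 0.6, "linear": [0, 0, 0], "rot": [0, 0, 0]},
  {"grip": 0.6, "linear": [0, 0, 0], "rot": [0, 0, 0]},
  {"grip": 0.6, "linear": [0, 0, 0], "rot": [0, 0, 0]},
])

```text
clock: 20.2
position: [470.7, -288.5, 59.6]
ee_rot: [0.027, 1.0, 0.0, 0.0]
contact_force: [-0.2, 0.2, -1.1]
gripper_width: 51.5
grasp_force: 0.0
```

```bash
cat > mt.py <<'E'
from br import *
p=shot("wrist")
for b in bronze(p): print(b,w(p,[b[0]+b[2]/2,b[1]+b[3]/2],9))
print(arm.read_state()["position"])
E
python3 mt.py
```

```text
[ 209  157   53   52 1854] [ 434.8 -343.2    9. ]
[ 294  202   47   50 1649] [ 470.2 -289.2    9. ]
[ 470.8 -288.5   59.7]
```

>>> arm_command([
  {"grip": 0.6, "linear": [1, -1, 38], "rot": [0, 0, 0]},
  {"grip": 0.6, "linear": [1, -1, 53], "rot": [0, 0, 0]},
  {"grip": 0.6, "linear": [1, -1, 55.5], "rot": [0, 0, 0]},
  {"grip": 0.3, "linear": [1, -1, 55.5], "rot": [0, 0, 0]},
  {"grip": 0.0, "linear": [1, -1, 55.5], "rot": [0, 0, 0]},
  {"grip": 0.0, "linear": [1, -1, 55.5], "rot": [0, 0, 0]},
  {"grip": 0.0, "linear": [1, -1, 55.5], "rot": [0, 0, 0]},
  {"grip": 0.0, "linear": [1, -1, 30], "rot": [0, 0, 0]},
  {"grip": 0.0, "linear": [1, -1, -30], "rot": [0, 0, 0]},
  {"grip": 0.0, "linear": [1, -1, -30], "rot": [0, 0, 0]},
])

```text
clock: 21.5
position: [472.4, -291.7, 94.1]
ee_rot: [0.028, 1.0, -0.002, 0.005]
contact_force: [-0.4, 0.5, -0.6]
gripper_width: 29.5
grasp_force: 59.4
```

Run:
```python
from k import *
B=np.eye(4); B[:3,:3]=Rt(0); B[:3,3]=[469.8,-289.5,89.6]
go(st[2]+[1,0,0]+n*50,S18,base=B)
```

```text
-> [499.3 296.  104.5] linear [  3.2 586.2 -14.9] rot [-0.3 -0.  -0. ]
```

>>> arm_command([
  {"grip": 0, "linear": [3, 586, -15], "rot": [-0.314, 0, 0]},
  {"grip": 0, "linear": [3, 586, -15], "rot": [-0.314, 0, 0]},
  {"grip": 0, "linear": [3, 586, -15], "rot": [-0.314, 0, 0]},
  {"grip": 0, "linear": [3, 586, -15], "rot": [-0.314, 0, 0]},
  {"grip": 0, "linear": [3, 586, -15], "rot": [-0.314, 0, 0]},
  {"grip": 0, "linear": [3, 586, -15], "rot": [-0.314, 0, 0]},
  {"grip": 0, "linear": [3, 586, -15], "rot": [-0.314, 0, 0]},
  {"grip": 0, "linear": [3, 586, -15], "rot": [-0.314, 0, 0]},
  {"grip": 0, "linear": [3, 586, -15], "rot": [-0.314, 0, 0]},
  {"grip": 0, "linear": [3, 586, -15], "rot": [-0.314, 0, 0]},
])

```text
clock: 22.75
position: [498.3, 297.6, 103.4]
ee_rot: [0.026, 0.987, 0.156, 0.004]
contact_force: [0.1, 0.5, -0.7]
gripper_width: 29.4
grasp_force: 59.5
```

>>> arm_command([
  {"grip": 0, "linear": [0, 0, 0], "rot": [0, 0, 0]},
  {"grip": 0, "linear": [0, 0, 0], "rot": [0, 0, 0]},
  {"grip": 0, "linear": [0, 0, 0], "rot": [0, 0, 0]},
])

```text
clock: 23.12
position: [499.2, 293.4, 104.2]
ee_rot: [0.029, 0.987, 0.156, 0.004]
contact_force: [-0.4, 0.2, -0.4]
gripper_width: 29.7
grasp_force: 59.5
```

Run:
```python
from k import *
go(st[2]+[1,0,0]+n*4.5,S18)
```

```text
-> [500.1 310.   61.2] linear [ 0.   2.6 46. ] rot [-0. -0. -0.]
```

>>> arm_command([
  {"grip": 0, "linear": [0, 2, 30], "rot": [0, 0, 0]},
  {"grip": 0, "linear": [0, 2, 42], "rot": [0, 0, 0]},
  {"grip": 0, "linear": [0, 2, 45], "rot": [0, 0, 0]},
  {"grip": 0, "linear": [0, 2, 46.3], "rot": [0, 0, 0]},
  {"grip": 0, "linear": [0, 2, 46.3], "rot": [0, 0, 0]},
])

```text
clock: 23.75
position: [500.7, 310.9, 61.9]
ee_rot: [0.028, 0.987, 0.157, 0.005]
contact_force: [0.3, -0.5, 0.3]
gripper_width: 29.4
grasp_force: 59.7
```

>>> arm_command([
  {"grip": 0, "linear": [0, 0, 0.3], "rot": [0, 0, 0]},
  {"grip": 0.55, "linear": [0, 0, 0.3], "rot": [0, 0, 0]},
  {"grip": 0.55, "linear": [0, 0, 0.3], "rot": [0, 0, 0]},
  {"grip": 0.55, "linear": [0, 0, 0.3], "rot": [0, 0, 0]},
  {"grip": 0.6, "linear": [0, 0, -20], "rot": [0, 0, 0]},
  {"grip": 0.6, "linear": [0, 0, -60], "rot": [0, 0, 0]},
  {"grip": 0.6, "linear": [0, 0, -90], "rot": [0, 0, 0]},
  {"grip": 0.6, "linear": [0, 0, -90], "rot": [0, 0, 0]},
])

```text
clock: 24.75
position: [500.2, 283.3, 151.0]
ee_rot: [0.027, 0.987, 0.158, 0.008]
contact_force: [0.1, -0.7, -0.9]
gripper_width: 51.4
grasp_force: 0.0
```

Run:
```python
from br import *
p=shot("wrist");onramp(p); go([434,-343,60],0); p=shot("side")
for b in bronze(p,40): print(b,w(p,[b[0]+b[2]/2,b[1]+b[3]/2],9))
```

```text
[ 153  188   45   40 1108] slope -63.923536875075975 lane -25.59450212451199 world [494.2 196.   28.8]
[299 239  35  47 999] slope 55.32110697469786 lane 26.316810122054328 world [552.3 306.3  65.7]
-> [ 434 -343   60] linear [  29.8 -625.3 -111.3] rot [ 0.3  0.  -0. ]
[296  96  11  11  74] [563.1 372.5   9. ]
[321 129  11  11  82] [609.4 210.1   9. ]
[283 133  11  11  81] [496.4 217.1   9. ]
[ 306  209   61   49 1743] [ 560.3 -142.9    9. ]
```

C slid down and B stayed put. Next is D.

>>> arm_command([
  {"grip": 0.6, "linear": [30, -625, -111], "rot": [0.314, 0, 0]},
  {"grip": 0.6, "linear": [30, -625, -111], "rot": [0.314, 0, 0]},
  {"grip": 0.6, "linear": [30, -625, -111], "rot": [0.314, 0, 0]},
  {"grip": 0.6, "linear": [30, -625, -111], "rot": [0.314, 0, 0]},
  {"grip": 0.6, "linear": [30, -625, -111], "rot": [0.314, 0, 0]},
  {"grip": 0.6, "linear": [30, -625, -111], "rot": [0.314, 0, 0]},
  {"grip": 0.6, "linear": [30, -625, -111], "rot": [0.314, 0, 0]},
  {"grip": 0.6, "linear": [30, -625, -111], "rot": [0.314, 0, 0]},
  {"grip": 0.6, "linear": [30, -625, -111], "rot": [0.314, 0, 0]},
  {"grip": 0.6, "linear": [30, -625, -111], "rot": [0.314, 0, 0]},
])

```text
clock: 26.1
position: [433.6, -334.2, 59.4]
ee_rot: [0.028, 1.0, 0.0, -0.001]
contact_force: [0.9, 0.2, -0.1]
gripper_width: 51.0
grasp_force: 0.0
```

>>> arm_command([
  {"grip": 0.6, "linear": [0, 0, 0], "rot": [0, 0, 0]},
  {"grip": 0.6, "linear": [0, 0, 0], "rot": [0, 0, 0]},
  {"grip": 0.6, "linear": [0, 0, 0], "rot": [0, 0, 0]},
  {"grip": 0.6, "linear": [0, 0, 0], "rot": [0, 0, 0]},
])

```text
clock: 26.6
position: [434.9, -331.3, 60.9]
ee_rot: [0.027, 1.0, -0.0, 0.0]
contact_force: [0.1, 0.5, 0.3]
gripper_width: 51.3
grasp_force: 0.0
```

```bash
python3 mt.py
```

```text
[ 279  203   47   49 1627] [ 434.7 -342.9    9. ]
[ 435.  -331.5   61. ]
```

>>> arm_command([
  {"grip": 0.6, "linear": [0, -11.5, 38], "rot": [0, 0, 0]},
  {"grip": 0.6, "linear": [0, -11.5, 53], "rot": [0, 0, 0]},
  {"grip": 0.6, "linear": [0, -11.5, 57], "rot": [0, 0, 0]},
  {"grip": 0.3, "linear": [0, -11.5, 57], "rot": [0, 0, 0]},
  {"grip": 0.0, "linear": [0, -11.5, 57], "rot": [0, 0, 0]},
  {"grip": 0.0, "linear": [0, -11.5, 57], "rot": [0, 0, 0]},
  {"grip": 0.0, "linear": [0, -11.5, 57], "rot": [0, 0, 0]},
  {"grip": 0.0, "linear": [0, -11.5, 30], "rot": [0, 0, 0]},
  {"grip": 0.0, "linear": [0, -11.5, -30], "rot": [0, 0, 0]},
  {"grip": 0.0, "linear": [0, -11.5, -30], "rot": [0, 0, 0]},
])

```text
clock: 27.9
position: [436.8, -345.7, 95.4]
ee_rot: [0.028, 1.0, -0.002, 0.005]
contact_force: [-0.2, -0.4, -1.2]
gripper_width: 29.3
grasp_force: 59.4
```

Run:
```python
from k import *
B=np.eye(4); B[:3,:3]=Rt(0); B[:3,3]=[434.4,-343,91]
go(st[3]+[1,0,0]+n*50,S18,base=B)
```

```text
-> [445.4 299.  104.5] linear [ 24.9 641.6 -13.5] rot [-0.3 -0.  -0. ]
```

>>> arm_command([
  {"grip": 0, "linear": [25, 641, -13.5], "rot": [-0.314, 0, 0]},
  {"grip": 0, "linear": [25, 641, -13.5], "rot": [-0.314, 0, 0]},
  {"grip": 0, "linear": [25, 641, -13.5], "rot": [-0.314, 0, 0]},
  {"grip": 0, "linear": [25, 641, -13.5], "rot": [-0.314, 0, 0]},
  {"grip": 0, "linear": [25, 641, -13.5], "rot": [-0.314, 0, 0]},
  {"grip": 0, "linear": [25, 641, -13.5], "rot": [-0.314, 0, 0]},
  {"grip": 0, "linear": [25, 641, -13.5], "rot": [-0.314, 0, 0]},
  {"grip": 0, "linear": [25, 641, -13.5], "rot": [-0.314, 0, 0]},
  {"grip": 0, "linear": [25, 641, -13.5], "rot": [-0.314, 0, 0]},
  {"grip": 0, "linear": [25, 641, -13.5], "rot": [-0.314, 0, 0]},
])

```text
clock: 29.15
position: [443.7, 282.4, 103.1]
ee_rot: [0.028, 0.987, 0.156, 0.004]
contact_force: [1.3, 0.4, -1.2]
gripper_width: 29.5
grasp_force: 59.7
```

Run:
```python
from k import *
go(st[3]+[1,0,0]+n*50,S18)
```

```text
-> [445.4 299.  104.5] linear [-0.8 16.3  3.8] rot [-0. -0. -0.]
```

>>> arm_command([
  {"grip": 0, "linear": [0, 18, 0], "rot": [0, 0, 0]},
  {"grip": 0, "linear": [0, 18, 0], "rot": [0, 0, 0]},
  {"grip": 0, "linear": [0, 18, 0], "rot": [0, 0, 0]},
  {"grip": 0, "linear": [0, 18, 0], "rot": [0, 0, 0]},
])

```text
clock: 29.65
position: [445.4, 296.5, 108.9]
ee_rot: [0.029, 0.987, 0.156, 0.004]
contact_force: [0.4, -0.9, -0.9]
gripper_width: 29.6
grasp_force: 59.7
```

Run:
```python
from k import *
go(st[3]+[1,0,0]+n*4.5,S18); print(arm.read_state()["joint_vel"])
```

```text
-> [446.2 313.1  61.2] linear [ 0.1  1.  50.5] rot [-0. -0. -0.]
[-0. -0.  0.  0.  0. -0.]
```

>>> arm_command([
  {"grip": 0, "linear": [0, 1, 34], "rot": [0, 0, 0]},
  {"grip": 0, "linear": [0, 1, 46], "rot": [0, 0, 0]},
  {"grip": 0, "linear": [0, 1, 49.5], "rot": [0, 0, 0]},
  {"grip": 0, "linear": [0, 1, 50.7], "rot": [0, 0, 0]},
  {"grip": 0, "linear": [0, 1, 50.7], "rot": [0, 0, 0]},
])

```text
clock: 30.28
position: [446.8, 314.5, 62.1]
ee_rot: [0.028, 0.987, 0.157, 0.005]
contact_force: [-0.8, 0.5, -0.5]
gripper_width: 29.4
grasp_force: 59.7
```

>>> arm_command([
  {"grip": 0, "linear": [0, 0, 0.3], "rot": [0, 0, 0]},
  {"grip": 0.55, "linear": [0, 0, 0.3], "rot": [0, 0, 0]},
  {"grip": 0.55, "linear": [0, 0, 0.3], "rot": [0, 0, 0]},
  {"grip": 0.55, "linear": [0, 0, 0.3], "rot": [0, 0, 0]},
  {"grip": 0.6, "linear": [0, 0, -20], "rot": [0, 0, 0]},
  {"grip": 0.6, "linear": [0, 0, -60], "rot": [0, 0, 0]},
  {"grip": 0.6, "linear": [0, 0, -90], "rot": [0, 0, 0]},
  {"grip": 0.6, "linear": [0, 0, -90], "rot": [0, 0, 0]},
])

```text
clock: 31.28
position: [446.0, 287.1, 149.7]
ee_rot: [0.028, 0.987, 0.158, 0.007]
contact_force: [-0.0, -0.2, -1.0]
gripper_width: 51.1
grasp_force: 0.0
```

Run:
```python
from br import *
p=shot("wrist");onramp(p); save(p,"r4.png"); print(arm.read_state()["clock"]); go([523,200,200],0)
```

```text
[151 181  43  41 888] slope -64.6259365050609 lane -86.31626496307778 world [433.5 198.7  28.6]
[297 188  38  44 991] slope 55.16991112237997 lane -78.68747297976661 world [447.5 312.   65.6]
[300 292  33  43 958] slope 55.487196050046336 lane 26.19917140199269 world [552.2 306.4  65.7]
31.325
-> [523 200 200] linear [-82.7 -62.1 -74.8] rot [ 0.3  0.  -0. ]
```

View pics/r4.png

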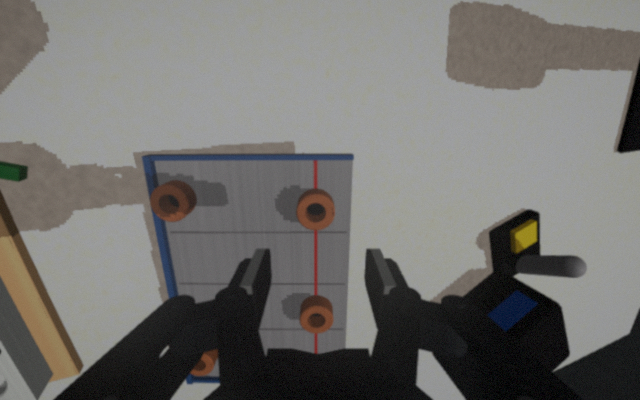

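A moved bushing shows: C, which had slid to the stop at lane x≈494, is now at (174,202), in the low end of D's lane at world (433,199). So it was knocked aside after its test. D is at the red line at (316,208). I'll wait out the 2 s while moving to an overview pose.

>>> arm_command([
  {"grip": 0.5, "linear": [-118, -32, -85], "rot": [0.314, 0, 0]},
  {"grip": 0.5, "linear": [-118, -32, -85], "rot": [0.314, 0, 0]},
  {"grip": 0.5, "linear": [-118, -32, -85], "rot": [0.314, 0, 0]},
  {"grip": 0.5, "linear": [-118, -32, -85], "rot": [0.314, 0, 0]},
  {"grip": 0.5, "linear": [-118, -32, -85], "rot": [0.314, 0, 0]},
  {"grip": 0.5, "linear": [-118, -32, -85], "rot": [0.314, 0, 0]},
  {"grip": 0.5, "linear": [-118, -32, -85], "rot": [0.314, 0, 0]},
  {"grip": 0.5, "linear": [-118, -32, -85], "rot": [0.314, 0, 0]},
])

```text
clock: 32.33
position: [559.2, 223.6, 218.0]
ee_rot: [0.028, 1.0, 0.0, -0.0]
contact_force: [-0.1, 0.6, 0.1]
gripper_width: 42.7
grasp_force: 0.0
```

>>> arm_command([
  {"grip": 0.5, "linear": [0, 0, 0], "rot": [0, 0, 0]},
  {"grip": 0.5, "linear": [0, 0, 0], "rot": [0, 0, 0]},
  {"grip": 0.5, "linear": [0, 0, 0], "rot": [0, 0, 0]},
  {"grip": 0.5, "linear": [0, 0, 0], "rot": [0, 0, 0]},
])

```text
clock: 32.83
position: [559.5, 223.4, 218.0]
ee_rot: [0.028, 1.0, 0.0, -0.0]
contact_force: [-0.1, 0.9, 0.6]
gripper_width: 42.9
grasp_force: 0.0
```

Run:
```python
from br import *
p=shot("wrist");onramp(p); save(p,"r5.png"); print(arm.read_state()["clock"],arm.read_state()["position"])
for r in models.tip_of(p,"seat0")[:4]: print(r["pixel"],r["score"],w(p,r["pixel"],30))
print("B"); go([552.3,306.4,56.9]+n*45,S18); print("D"); go([447,312,56.9]+n*45,S18)
print("reject"); go([546,-133,140],0)
```

```text
[389  46  35  44 827] slope 55.45693659945051 lane -80.05915346045926 world [446.1 312.4  65.7]
[272  49  33  33 756] slope -63.7653637812875 lane -86.94729919256878 world [432.9 199.5  28.9]
[   0  137   94  110 5337] slope -531.2891400986998 lane 89.68118041206411 world [ 584.4 -254.3 -115.6]
[382 163  31  36 644] slope 55.618059093369574 lane 28.2367793841746 world [554.3 306.5  65.7]
[279 205  28  27 516] slope -63.40719314941703 lane 83.84771957742846 world [603.4 190.3  29. ]
32.875 [559.5 223.4 218. ]
[150.1, 195.3] 0.87 [564.   21.8  30. ]
[140.9, 141.9] 0.82 [501.1  25.7  30. ]
[122.1, 85.8] 0.65 [440.8  18.9  30. ]
B
-> [551.5 292.5  99.7] linear [ 11.9  68.6 118.3] rot [-0.3  0.  -0. ]
D
-> [446.2 298.1  99.7] linear [117.4  68.2 118.3] rot [-0.3  0.  -0. ]
reject
-> [ 546 -133  140] linear [  -6.5 -356.6   78. ] rot [-0.  0. -0.]
```

D has stayed put for over 2 s. So A and C slid, and B and D stuck. I'll take B to the reject tray first.

>>> arm_command([
  {"grip": 0.6, "linear": [11, 70, 118], "rot": [-0.314, 0, 0]},
  {"grip": 0.6, "linear": [11, 70, 118], "rot": [-0.314, 0, 0]},
  {"grip": 0.6, "linear": [11, 70, 118], "rot": [-0.314, 0, 0]},
  {"grip": 0.6, "linear": [11, 70, 118], "rot": [-0.314, 0, 0]},
  {"grip": 0.6, "linear": [11, 70, 118], "rot": [-0.314, 0, 0]},
  {"grip": 0.6, "linear": [11, 70, 118], "rot": [-0.314, 0, 0]},
])

```text
clock: 33.67
position: [553.3, 294.4, 102.1]
ee_rot: [0.027, 0.987, 0.157, 0.006]
contact_force: [-0.1, 0.2, -1.0]
gripper_width: 51.0
grasp_force: 0.0
```

Run:
```python
from br import *
p=shot("wrist");onramp(p); print(arm.read_state()["position"]); go([553.5,308.2,56.9]+n*6,S18)
```

```text
[  74   14   72   65 3244] slope -63.57568098810427 lane -87.5640168088746 world [432.3 199.7  28.9]
[ 290   23   58   81 2282] slope 54.88683042288308 lane -77.4044191410521 world [448.7 311.7  65.5]
[ 296  204   47   87 1770] slope 55.494678612922215 lane 37.762980345628606 world [563.8 305.8  65.7]
[ 133  278   51   42 1163] slope -63.73523813642124 lane 80.4990762275909 world [600.1 190.2  28.9]
[553.1 294.3 101.7]
-> [553.4 306.3  62.6] linear [ 0.4 -0.7 40.9] rot [0. 0. 0.]
```

>>> arm_command([
  {"grip": 0.6, "linear": [0, -0.5, 28], "rot": [0, 0, 0]},
  {"grip": 0.6, "linear": [0, -0.5, 40], "rot": [0, 0, 0]},
  {"grip": 0.6, "linear": [0, -0.5, 40], "rot": [0, 0, 0]},
  {"grip": 0.3, "linear": [0, -0.5, 40], "rot": [0, 0, 0]},
  {"grip": 0.0, "linear": [0, -0.5, 40], "rot": [0, 0, 0]},
  {"grip": 0.0, "linear": [0, -0.5, 40], "rot": [0, 0, 0]},
  {"grip": 0.0, "linear": [0, -0.5, 40], "rot": [0, 0, 0]},
  {"grip": 0.0, "linear": [0, -0.5, 15], "rot": [0, 0, 0]},
  {"grip": 0.0, "linear": [0, -0.5, -45], "rot": [0, 0, 0]},
  {"grip": 0.0, "linear": [0, -0.5, -45], "rot": [0, 0, 0]},
])

```text
clock: 34.98
position: [554.2, 279.9, 147.9]
ee_rot: [0.027, 0.987, 0.159, 0.009]
contact_force: [-1.3, 0.3, -1.4]
gripper_width: 29.1
grasp_force: 59.4
```

Run:
```python
from br import *
go([575,-140,100],0); p=shot("scene")
```

```text
-> [ 575 -140  100] linear [ -44.2 -412.1  -85.3] rot [0.3 0.  0. ]
```

>>> arm_command([
  {"grip": 0, "linear": [-44, -412, -85], "rot": [0.314, 0, 0]},
  {"grip": 0, "linear": [-44, -412, -85], "rot": [0.314, 0, 0]},
  {"grip": 0, "linear": [-44, -412, -85], "rot": [0.314, 0, 0]},
  {"grip": 0, "linear": [-44, -412, -85], "rot": [0.314, 0, 0]},
  {"grip": 0, "linear": [-44, -412, -85], "rot": [0.314, 0, 0]},
  {"grip": 0, "linear": [-44, -412, -85], "rot": [0.314, 0, 0]},
  {"grip": 0, "linear": [-44, -412, -85], "rot": [0.314, 0, 0]},
  {"grip": 0, "linear": [-44, -412, -85], "rot": [0.314, 0, 0]},
  {"grip": 0, "linear": [-44, -412, -85], "rot": [0.314, 0, 0]},
  {"grip": 0, "linear": [-44, -412, -85], "rot": [0.314, 0, 0]},
])

```text
clock: 36.28
position: [572.0, -139.2, 95.8]
ee_rot: [0.027, 1.0, 0.0, -0.0]
contact_force: [-0.4, -0.2, 0.1]
gripper_width: 29.0
grasp_force: 59.5
```

Run:
```python
from br import *
p=shot("wrist"); print(arm.read_state()["position"]); save(p,"t1.png")
for r in models.spot_in(p,"reject")[:2]: b=r["rect"]; print(np.round(b),r["score"],[w(p,[b[i],b[j]],30) for i in (0,2) for j in (1,3)])
for r in models.tip_of(p,"reject")[:2]: print(r["pixel"],r["score"],w(p,r["pixel"],0))
```

```text
[ 572.1 -139.1   96. ]
[224. 106. 385. 278.] 0.67 [array([ 485.7, -199. ,   30. ]), array([ 618.4, -219.5,   30. ]), array([491.8, -89.4,  30. ]), array([625.6, -87.2,  30. ])]
[311.9, 189.3] 0.75 [ 555.5 -143.7    0. ]
```

View pics/t1.png

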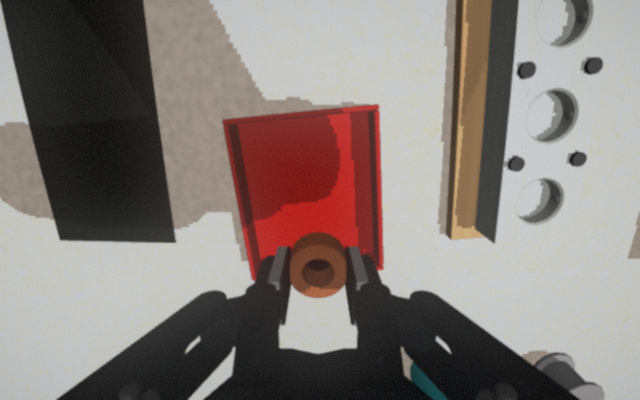

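The held bushing is at (318,265), and the tray spans (224,106) to (385,278) with its centre near (555,-144). I'll lower it and release.

>>> arm_command([
  {"grip": 0, "linear": [-5, -4, 50], "rot": [0, 0, 0]},
  {"grip": 0, "linear": [-5, -4, 75], "rot": [0, 0, 0]},
  {"grip": 0, "linear": [-5, -4, 81], "rot": [0, 0, 0]},
  {"grip": 0, "linear": [-5, -4, 81], "rot": [0, 0, 0]},
  {"grip": 0.5, "linear": [-5, -4, 81], "rot": [0, 0, 0]},
  {"grip": 0.5, "linear": [-5, -4, 81], "rot": [0, 0, 0]},
  {"grip": 0.5, "linear": [-5, -4, 81], "rot": [0, 0, 0]},
  {"grip": 0.5, "linear": [-5, -4, 50], "rot": [0, 0, 0]},
  {"grip": 0.5, "linear": [-5, -4, -10], "rot": [0, 0, 0]},
  {"grip": 0.5, "linear": [-5, -4, -40], "rot": [0, 0, 0]},
])

```text
clock: 37.67
position: [578.3, -144.8, 140.0]
ee_rot: [0.028, 1.0, -0.0, 0.003]
contact_force: [0.9, -0.7, 0.1]
gripper_width: 42.6
grasp_force: 0.0
```

Run:
```python
from br import *
B=np.eye(4); B[:3,:3]=Rt(0); B[:3,3]=[577,-143.5,136]
go([446.8,311.6,56.9]+n*50,S18); go([446.8,311.6,56.9]+n*50,S18,base=B)
p=shot("wrist"); print([ (b,w(p,[b[0]+b[2]/2,b[1]+b[3]/2],14)) for b in bronze(p)])
```

```text
-> [445.9 296.2 104.5] linear [157.  433.   34.6] rot [-0.3  0.   0. ]
-> [445.9 296.2 104.5] linear [155.4 431.7  31.5] rot [-0.3 -0.  -0. ]
[]
```

>>> arm_command([
  {"grip": 0.6, "linear": [155, 432, 10], "rot": [-0.314, 0, 0]},
  {"grip": 0.6, "linear": [155, 432, 10], "rot": [-0.314, 0, 0]},
  {"grip": 0.6, "linear": [155, 432, 10], "rot": [-0.314, 0, 0]},
  {"grip": 0.6, "linear": [155, 432, 10], "rot": [-0.314, 0, 0]},
  {"grip": 0.6, "linear": [155, 432, 10], "rot": [-0.314, 0, 0]},
  {"grip": 0.6, "linear": [155, 432, 10], "rot": [-0.314, 0, 0]},
  {"grip": 0.6, "linear": [155, 432, 10], "rot": [-0.314, 0, 0]},
  {"grip": 0.6, "linear": [155, 432, 10], "rot": [-0.314, 0, 0]},
  {"grip": 0.6, "linear": [155, 432, 10], "rot": [-0.314, 0, 0]},
  {"grip": 0.6, "linear": [155, 432, 10], "rot": [-0.314, 0, 0]},
])

```text
clock: 38.98
position: [446.4, 294.8, 126.2]
ee_rot: [0.028, 0.987, 0.156, 0.004]
contact_force: [0.4, 0.0, 0.9]
gripper_width: 50.7
grasp_force: 0.0
```

Run:
```python
from br import *
p=shot("wrist"); onramp(p); print(arm.read_state()["position"]); go([446.8,311.6,56.9]+n*6,S18)
p=shot("side")
for b in bronze(p,30): print(b,w(p,[b[0]+b[2]/2,b[1]+b[3]/2],14))
```

```text
[ 133  190   43   44 1118] slope -67.19783982256007 lane -86.22937587131813 world [433.4 196.2  27.8]
[ 294  196   43   55 1283] slope 54.64246561718737 lane -76.87356347179369 world [449.3 311.4  65.4]
[446.6 294.5 126.2]
-> [446.7 309.7  62.6] linear [ 0.8 -5.1 65.2] rot [-0.  0. -0.]
[260 101  12  10  62] [450.2 368.7  14. ]
[321 129  11  11  81] [608.3 205.   14. ]
[262 135  11  12  82] [434.3 214.5  14. ]
[ 306  208   61   52 1704] [ 559.2 -147.7   14. ]
```

>>> arm_command([
  {"grip": 0.6, "linear": [0, -5, 50], "rot": [0, 0, 0]},
  {"grip": 0.6, "linear": [0, -5, 64.5], "rot": [0, 0, 0]},
  {"grip": 0.6, "linear": [0, -5, 64.5], "rot": [0, 0, 0]},
  {"grip": 0.3, "linear": [0, -5, 64.5], "rot": [0, 0, 0]},
  {"grip": 0.0, "linear": [0, -5, 64.5], "rot": [0, 0, 0]},
  {"grip": 0.0, "linear": [0, -5, 64.5], "rot": [0, 0, 0]},
  {"grip": 0.0, "linear": [0, -5, 64.5], "rot": [0, 0, 0]},
  {"grip": 0.0, "linear": [0, -5, 40], "rot": [0, 0, 0]},
  {"grip": 0.0, "linear": [0, -5, -20], "rot": [0, 0, 0]},
  {"grip": 0.0, "linear": [0, -5, -20], "rot": [0, 0, 0]},
])

```text
clock: 40.33
position: [447.9, 285.4, 148.9]
ee_rot: [0.027, 0.987, 0.16, 0.009]
contact_force: [0.9, 0.1, -1.5]
gripper_width: 29.1
grasp_force: 59.4
```

Run:
```python
from br import *
go([532,-143.5,110],0)
```

```text
-> [ 532.  -143.5  110. ] linear [-107.8 -414.4  -95.7] rot [0.3 0.  0. ]
```

>>> arm_command([
  {"grip": 0, "linear": [-107, -414, -96], "rot": [0.314, 0, 0]},
  {"grip": 0, "linear": [-107, -414, -96], "rot": [0.314, 0, 0]},
  {"grip": 0, "linear": [-107, -414, -96], "rot": [0.314, 0, 0]},
  {"grip": 0, "linear": [-107, -414, -96], "rot": [0.314, 0, 0]},
  {"grip": 0, "linear": [-107, -414, -96], "rot": [0.314, 0, 0]},
  {"grip": 0, "linear": [-107, -414, -96], "rot": [0.314, 0, 0]},
  {"grip": 0, "linear": [-107, -414, -96], "rot": [0.314, 0, 0]},
  {"grip": 0, "linear": [-107, -414, -96], "rot": [0.314, 0, 0]},
  {"grip": 0, "linear": [-107, -414, -96], "rot": [0.314, 0, 0]},
  {"grip": 0, "linear": [-107, -414, -96], "rot": [0.314, 0, 0]},
])

```text
clock: 41.58
position: [528.7, -143.1, 107.1]
ee_rot: [0.027, 1.0, 0.0, -0.0]
contact_force: [0.0, 0.6, -1.2]
gripper_width: 29.0
grasp_force: 59.6
```

Run:
```python
from br import *
print(arm.read_state()["position"]); go([530,-143.5,15],0)
```

```text
[ 528.7 -143.1  107.1]
-> [ 530.  -143.5   15. ] linear [-1.4 -0.4 92.1] rot [ 0. -0.  0.]
```

>>> arm_command([
  {"grip": 0, "linear": [0, 0, 55], "rot": [0, 0, 0]},
  {"grip": 0, "linear": [0, 0, 84], "rot": [0, 0, 0]},
  {"grip": 0, "linear": [0, 0, 92], "rot": [0, 0, 0]},
  {"grip": 0, "linear": [0, 0, 92], "rot": [0, 0, 0]},
  {"grip": 0.5, "linear": [0, 0, 92], "rot": [0, 0, 0]},
  {"grip": 0.5, "linear": [0, 0, 92], "rot": [0, 0, 0]},
  {"grip": 0.5, "linear": [0, 0, 92], "rot": [0, 0, 0]},
  {"grip": 0.5, "linear": [0, 0, 60], "rot": [0, 0, 0]},
  {"grip": 0.5, "linear": [0, 0, 0], "rot": [0, 0, 0]},
  {"grip": 0.5, "linear": [-20, 60, -30], "rot": [0, 0, 0]},
])

```text
clock: 42.82
position: [550.5, -93.6, 137.8]
ee_rot: [0.031, 1.0, -0.0, 0.003]
contact_force: [0.4, -0.1, -0.2]
gripper_width: 42.7
grasp_force: 0.0
```

>>> arm_command([
  {"grip": 0.5, "linear": [-20, 60, 0], "rot": [0, 0, 0]},
  {"grip": 0.5, "linear": [-30, 100, 0], "rot": [0, 0, 0]},
  {"grip": 0.5, "linear": [-30, 100, 0], "rot": [0, 0, 0]},
  {"grip": 0.5, "linear": [-30, 100, 0], "rot": [0, 0, 0]},
])

```text
clock: 43.32
position: [584.8, 6.1, 133.9]
ee_rot: [0.028, 1.0, -0.0, -0.0]
contact_force: [-1.5, -0.6, -0.7]
gripper_width: 42.4
grasp_force: 0.0
```

Run:
```python
from br import *
p=shot("wrist"); print(arm.read_state()["position"]); save(p,"c1.png")
for r in models.tip_of(p,"seat0")[:4]: print(r["pixel"],r["score"],w(p,r["pixel"],30))
for r in models.tip_of(p,"carriage")[:1]: print(r["pixel"],r["score"],w(p,r["pixel"],0))
```

```text
[584.7   5.6 133.9]
[324.4, 24.2] 0.7 [443.1  18.5  30. ]
[336.0, 178.7] 0.7 [562.1  22.7  30. ]
[332.0, 102.1] 0.65 [499.1  21.8  30. ]
[327.1, 107.1] 0.67 [502.4  18.7   0. ]
```

View pics/c1.png

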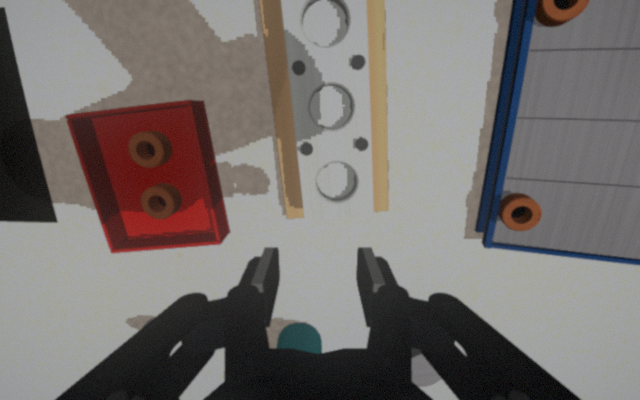

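Both rejects lie in the tray at (150,149) and (160,201). The three bores show at (336,181), (331,106) and (325,22). I'll hover over the near bore and measure its rim in the same geometry that I'll use for insertion.

>>> arm_command([
  {"grip": 0.9, "linear": [23.5, 15, 44], "rot": [0, 0, 0]},
  {"grip": 0.9, "linear": [23.5, 15, 44], "rot": [0, 0, 0]},
  {"grip": 0.9, "linear": [23.5, 15, 44], "rot": [0, 0, 0]},
  {"grip": 0.9, "linear": [23.5, 15, 44], "rot": [0, 0, 0]},
  {"grip": 0.9, "linear": [23.5, 15, 44], "rot": [0, 0, 0]},
])

```text
clock: 44.1
position: [563.5, 22.5, 90.8]
ee_rot: [0.028, 1.0, 0.0, 0.001]
contact_force: [-0.0, -0.5, -0.1]
gripper_width: 76.8
grasp_force: 0.0
```

Run:
```python
from br import *
p=shot("wrist"); s=arm.read_state()["position"]; print(s); save(p,"c2.png",(230,130,430,290),3)
for q in [(562,22,42),(500,20.5,42),(443,18.5,42)]: print(proj(p,q))
```

```text
[563.3  22.5  90.6]
[317.7 226.7]
[309.8 137.5]
[300.2  39.2]
```

View pics/c2.png

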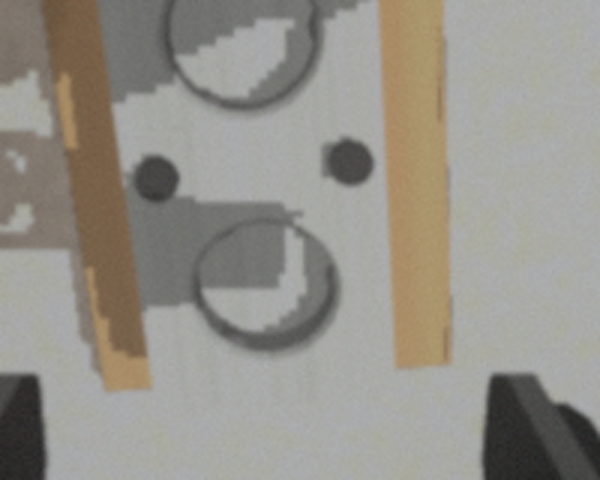

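```bash
cat > bore.py <<'E'
from br import *
from scipy.optimize import least_squares
def fitc(p,l,t,r,b,z=42,g=(562,22)):
  a=np.linspace(0,2*np.pi,181)
  def e(s):
    q=np.array([proj(p,[s[0]+s[2]*np.cos(t_),s[1]+s[2]*np.sin(t_),z]) for t_ in a])
    return [q[:,0].min()-l,q[:,0].max()-r,q[:,1].min()-t,q[:,1].max()-b]
  s=least_squares(e,[*g,17]); return s.x,s.fun
E
python3 - <<'E'
from bore import *
p=shot("wrist"); x,e=fitc(p,230+195/3,130+217/3,230+339/3,130+352/3); T=tool(arm.read_state())
print(x,e,"tool",T[:3,:3].T@(np.append(x[:2],42)-T[:3,3]))
x2,e=fitc(p,230+165/3,130-33/3,230+318/3,130+110/3,g=(500,20)); print(x2,e)
go([443.5,17.5,91])
E
```

```text
[560.8  23.   17. ] [-0.1  0.1  0.1 -0.1] tool [ 2.3  0.3 48.4]
[503.6  20.7  15.8] [ 1. -1. -1.  1.]
-> [443.5  17.5  91. ] linear [119.1 -11.8  -0.7] rot [ 0.  0. -0.]
```

>>> arm_command([
  {"grip": 0.9, "linear": [119, -12, 0], "rot": [0, 0, 0]},
  {"grip": 0.9, "linear": [119, -12, 0], "rot": [0, 0, 0]},
  {"grip": 0.9, "linear": [119, -12, 0], "rot": [0, 0, 0]},
  {"grip": 0.9, "linear": [119, -12, 0], "rot": [0, 0, 0]},
  {"grip": 0.9, "linear": [119, -12, 0], "rot": [0, 0, 0]},
  {"grip": 0.9, "linear": [119, -12, 0], "rot": [0, 0, 0]},
])

```text
clock: 44.95
position: [444.1, 17.6, 89.9]
ee_rot: [0.028, 1.0, 0.0, 0.0]
contact_force: [0.0, -1.1, 0.2]
gripper_width: 76.9
grasp_force: 0.0
```

Run:
```python
from br import *
p=shot("wrist"); s=arm.read_state()["position"]; print(s); save(p,"c3.png",(255,175,385,275),6)
np.save("c3C.npy",p["C"])
go([600.5,193,150],S18)
```

```text
[443.9  17.5  89.8]
-> [600.5 193.  150. ] linear [-146.5  184.1  -60.2] rot [-0.3  0.  -0. ]
```

View pics/c3.png

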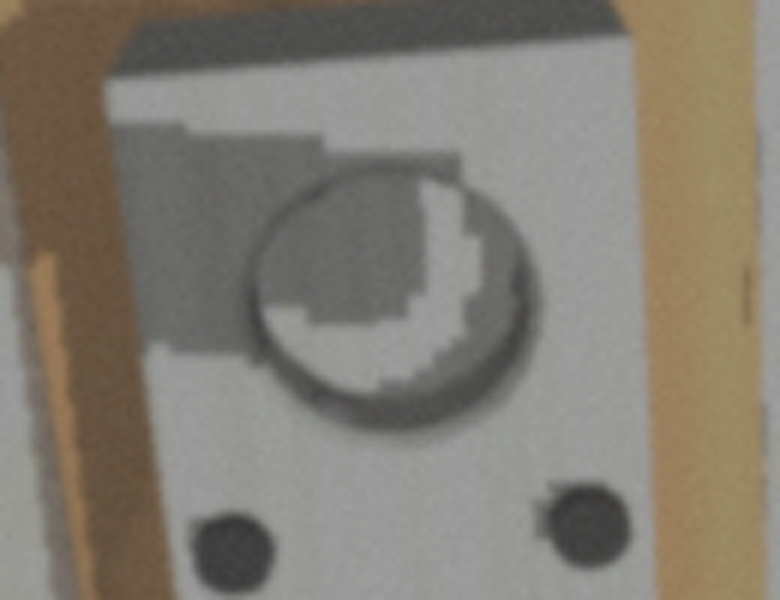

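Run:
```python
from bore import *
p=shot("wrist"); x,e=fitc(p,296.2,202,345.5,247.8,g=(443,18)); print(x,e)
print(np.hypot(560.8-x[0],23-x[1]))
onramp(p)
```

```text
[441.1  19.3  17.3] [-0.  0.  0. -0.]
119.7425689394347
[ 535  173   55   46 1666] slope -62.91189364878358 lane -86.43894106653642 world [433.5 200.3  29.1]
[  65  264  138   81 3748] slope -535.4423735661007 lane 120.2787269796696 world [ 614.7 -259.9 -116.9]
```

The bores measure (560.8,23.0) and (441.1,19.3), 119.7 mm apart, which agrees with the nominal 120 mm. Now I'll pick C from the stop, holding it high so the fingers clear the stop's lip.

Run:
```python
from k import *
P=np.array([433.6,202.3,20.3]); T=go(P+n*60,S18); go(P+n*10,S18,base=T)
```

```text
-> [432.6 183.8  77.4] linear [ 20.5 165.5  12.4] rot [-0.3 -0.  -0. ]
-> [433.4 199.2  29.8] linear [-0. -0. 50.] rot [0. 0. 0.]
```

>>> arm_command([
  {"grip": 0.6, "linear": [15, 60, -20], "rot": [0, 0, 0]},
  {"grip": 0.6, "linear": [20.5, 110, -10], "rot": [-0.15, 0, 0]},
  {"grip": 0.6, "linear": [20.5, 165.5, 12], "rot": [-0.314, 0, 0]},
  {"grip": 0.6, "linear": [20.5, 165.5, 12], "rot": [-0.314, 0, 0]},
  {"grip": 0.6, "linear": [20.5, 165.5, 12], "rot": [-0.314, 0, 0]},
  {"grip": 0.6, "linear": [20.5, 165.5, 12], "rot": [-0.314, 0, 0]},
  {"grip": 0.6, "linear": [20.5, 165.5, 12], "rot": [-0.314, 0, 0]},
])

```text
clock: 45.92
position: [431.9, 183.3, 78.3]
ee_rot: [0.028, 0.987, 0.156, 0.005]
contact_force: [0.4, 0.6, -0.1]
gripper_width: 51.1
grasp_force: 0.0
```

Run:
```python
from br import *
p=shot("wrist"); onramp(p); P=np.array([433.6,202.3,20.3]); go(P+n*10,S18); print(arm.read_state()["position"])
```

```text
[ 297  204   45   47 1350] slope -63.87404428642129 lane -86.39868659534608 world [433.4 199.4  28.8]
-> [433.4 199.2  29.8] linear [-0.6  0.1 51. ] rot [-0.  0. -0.]
[431.9 183.4  78.3]
```

>>> arm_command([
  {"grip": 0.6, "linear": [-1, -0.5, 36], "rot": [0, 0, 0]},
  {"grip": 0.6, "linear": [-1, -0.5, 49], "rot": [0, 0, 0]},
  {"grip": 0.6, "linear": [-1, -0.5, 51], "rot": [0, 0, 0]},
  {"grip": 0.3, "linear": [-1, -0.5, 51], "rot": [0, 0, 0]},
  {"grip": 0.0, "linear": [-1, -0.5, 51], "rot": [0, 0, 0]},
  {"grip": 0.0, "linear": [-1, -0.5, 51], "rot": [0, 0, 0]},
  {"grip": 0.0, "linear": [-1, -0.5, 51], "rot": [0, 0, 0]},
])

```text
clock: 46.85
position: [434.6, 199.3, 30.4]
ee_rot: [0.027, 0.987, 0.157, 0.005]
contact_force: [-0.3, 1.0, 5.6]
gripper_width: 28.7
grasp_force: 59.4
```

>>> arm_command([
  {"grip": 0, "linear": [0, 0, -20], "rot": [0, 0, 0]},
  {"grip": 0, "linear": [0, 0, -70], "rot": [0, 0, 0]},
  {"grip": 0, "linear": [0, 0, -70], "rot": [0, 0, 0]},
  {"grip": 0, "linear": [0, 0, -70], "rot": [0, 0, 0]},
])

```text
clock: 47.35
position: [432.0, 177.1, 95.5]
ee_rot: [0.028, 0.987, 0.156, 0.004]
contact_force: [-0.3, 0.2, -0.9]
gripper_width: 28.6
grasp_force: 59.4
```

Run:
```python
from k import *
go([441,19.3,91])
```

```text
-> [441.   19.3  91. ] linear [ -18.  -150.8  -44.2] rot [ 0.3 -0.  -0. ]
```

>>> arm_command([
  {"grip": 0, "linear": [-18, -151, -44], "rot": [0.314, 0, 0]},
  {"grip": 0, "linear": [-18, -151, -44], "rot": [0.314, 0, 0]},
  {"grip": 0, "linear": [-18, -151, -44], "rot": [0.314, 0, 0]},
  {"grip": 0, "linear": [-18, -151, -44], "rot": [0.314, 0, 0]},
  {"grip": 0, "linear": [-18, -151, -44], "rot": [0.314, 0, 0]},
  {"grip": 0, "linear": [-18, -151, -44], "rot": [0.314, 0, 0]},
  {"grip": 0, "linear": [-18, -151, -44], "rot": [0.314, 0, 0]},
])

```text
clock: 48.22
position: [441.8, 20.0, 91.0]
ee_rot: [0.028, 1.0, 0.0, 0.0]
contact_force: [0.8, 0.1, 0.3]
gripper_width: 28.7
grasp_force: 59.5
```

Run:
```python
from br import *
p=shot("wrist"); s=arm.read_state(); print(s["position"],s["ee_rot"]); save(p,"h2.png",(270,215,370,315),6)
P=dict(p); P["C"]=np.array(p["T_tool_cam"])
for x in (-2,0,2,4): print(x,proj(P,[x,0,-8]))
a=np.linspace(0,6.28,90)
for x in (0,2): q=np.array([proj(P,[x+16*np.cos(t),16*np.sin(t),-8]) for t in a]); print(q.min(0),q.max(0))
```

```text
[441.8  19.9  91. ] [0. 1. 0. 0.]
-2 [319.  274.3]
0 [319. 271.]
2 [319.  267.6]
4 [319.  264.2]
[288.4 243.2] [349.6 296.9]
[288.3 239.6] [349.7 293.8]
```

View pics/h2.png

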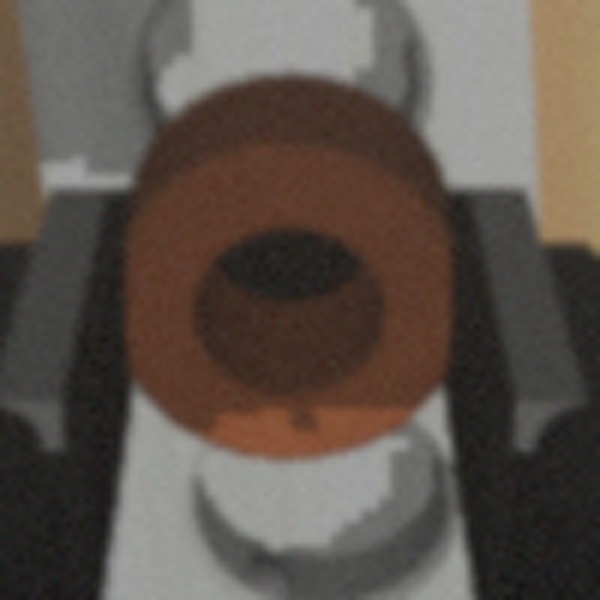

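Held bushing's top face centre is at about (318,267), which puts it +2.7 mm in tool x. I'll correct by -1.9 mm and lower it to just above the face.

>>> arm_command([
  {"grip": 0, "linear": [-1.9, -0.2, 25], "rot": [0, 0, 0]},
  {"grip": 0, "linear": [-1.9, -0.2, 36], "rot": [0, 0, 0]},
  {"grip": 0, "linear": [-1.9, -0.2, 36], "rot": [0, 0, 0]},
  {"grip": 0, "linear": [-1.9, -0.2, 38], "rot": [0, 0, 0]},
  {"grip": 0, "linear": [-1.9, -0.2, 38], "rot": [0, 0, 0]},
  {"grip": 0, "linear": [-1.9, -0.2, 39], "rot": [0, 0, 0]},
  {"grip": 0, "linear": [-1.9, -0.2, 39], "rot": [0, 0, 0]},
])

```text
clock: 49.15
position: [443.7, 19.1, 52.2]
ee_rot: [0.028, 1.0, 0.0, 0.0]
contact_force: [0.5, -0.0, 0.0]
gripper_width: 28.4
grasp_force: 59.5
```

>>> arm_command([
  {"grip": 0, "linear": [0, 0.5, 0], "rot": [0, 0, 0]},
  {"grip": 0, "linear": [0, 0.5, 1], "rot": [0, 0, 0]},
  {"grip": 0, "linear": [0, 0.5, 1], "rot": [0, 0, 0]},
  {"grip": 0, "linear": [0, 0.5, 1.8], "rot": [0, 0, 0]},
  {"grip": 0, "linear": [0, 0.5, 1.8], "rot": [0, 0, 0]},
])

```text
clock: 49.78
position: [443.6, 19.6, 50.2]
ee_rot: [0.028, 1.0, -0.0, -0.0]
contact_force: [-0.2, -0.6, 0.2]
gripper_width: 28.7
grasp_force: 59.5
```

>>> arm_command([
  {"grip": 0, "linear": [0, 0, 0.7], "rot": [0, 0, 0]},
  {"grip": 0, "linear": [0, 0, 0.7], "rot": [0, 0, 0]},
  {"grip": 0, "linear": [0, 0, 1.3], "rot": [0, 0, 0]},
  {"grip": 0, "linear": [0, 0, 1.3], "rot": [0, 0, 0]},
])

```text
clock: 50.28
position: [443.7, 19.5, 49.0]
ee_rot: [0.028, 1.0, -0.0, 0.0]
contact_force: [0.4, -1.0, -0.2]
gripper_width: 28.5
grasp_force: 59.6
```

>>> arm_command([
  {"grip": 0, "linear": [0, 0, 0.6], "rot": [0, 0, 0]},
  {"grip": 0, "linear": [0, 0, 0.6], "rot": [0, 0, 0]},
  {"grip": 0, "linear": [0, 0, 1.0], "rot": [0, 0, 0]},
  {"grip": 0, "linear": [0, 0, 1.0], "rot": [0, 0, 0]},
])

```text
clock: 50.78
position: [443.8, 19.6, 48.0]
ee_rot: [0.028, 1.0, 0.0, 0.0]
contact_force: [0.7, -2.2, 2.1]
gripper_width: 28.6
grasp_force: 59.7
```

>>> arm_command([
  {"grip": 0.5, "linear": [0, 0, 0], "rot": [0, 0, 0]},
  {"grip": 0.5, "linear": [0, 0, 0], "rot": [0, 0, 0]},
  {"grip": 0.5, "linear": [0, 0, 0], "rot": [0, 0, 0]},
  {"grip": 0.5, "linear": [0, 0, -30], "rot": [0, 0, 0]},
  {"grip": 0, "linear": [1.5, 0, -30], "rot": [0, 0, 0]},
  {"grip": 0, "linear": [1.5, 0, -30], "rot": [0, 0, 0]},
  {"grip": 0, "linear": [1.5, 0, -30], "rot": [0, 0, 0]},
  {"grip": 0, "linear": [1.5, 0, -30], "rot": [0, 0, 0]},
  {"grip": 0, "linear": [1.5, 0, -30], "rot": [0, 0, 0]},
  {"grip": 0, "linear": [1.5, 0, -30], "rot": [0, 0, 0]},
])

```text
clock: 52.02
position: [442.1, 19.7, 77.8]
ee_rot: [0.028, 1.0, -0.0, -0.0]
contact_force: [0.1, -0.9, -0.7]
gripper_width: -0.0
grasp_force: 0.0
```

Run:
```python
from br import *
p=shot("wrist"); s=arm.read_state(); print(s["position"],s["gripper_width"],s["contact_force"]); save(p,"h3.png",(245,190,395,310),4)
for b in bronze(p,60): print(b,w(p,[b[0]+b[2]/2,b[1]+b[3]/2],57))
a=np.linspace(0,6.28,90)
for Z in (57,48): q=np.array([proj(p,[441+16*np.cos(t),19.3+16*np.sin(t),Z]) for t in a]); print(Z,q.min(0),q.max(0))
```

```text
[442.1  19.7  77.8] 0.10662406193332166 [-0.3  0.2  0.4]
[ 294  214   50   42 1187] [434.5  20.2  57. ]
57 [292.1 220.6] [344.  267.7]
48 [293.2 215.4] [342.8 260.7]
```

View pics/h3.png

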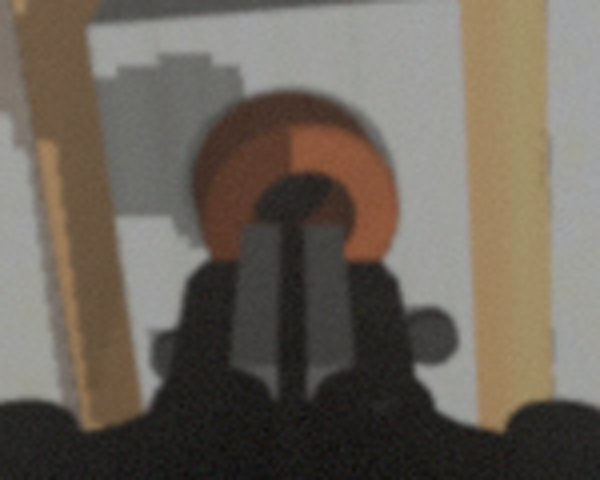

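The bushing stands upright in the far bore at crop (297,180), with the closed tips centred over it. I'll press gently now.

>>> arm_command([
  {"grip": 0, "linear": [0.5, 0, 15], "rot": [0, 0, 0]},
  {"grip": 0, "linear": [0.5, 0, 19], "rot": [0, 0, 0]},
  {"grip": 0, "linear": [0.5, 0, 20], "rot": [0, 0, 0]},
  {"grip": 0, "linear": [0.5, 0, 21], "rot": [0, 0, 0]},
  {"grip": 0, "linear": [0.5, 0, 22], "rot": [0, 0, 0]},
])

```text
clock: 52.7
position: [441.9, 19.8, 56.3]
ee_rot: [0.028, 1.0, 0.0, 0.0]
contact_force: [-0.5, -0.2, 1.3]
gripper_width: -0.1
grasp_force: 0.9
```

>>> arm_command([
  {"grip": 0, "linear": [0, 0, 0.7], "rot": [0, 0, 0]},
  {"grip": 0, "linear": [0, 0, 1.4], "rot": [0, 0, 0]},
  {"grip": 0, "linear": [0, 0, 2], "rot": [0, 0, 0]},
])

```text
clock: 53.08
position: [441.9, 19.7, 54.2]
ee_rot: [0.028, 1.0, 0.0, 0.0]
contact_force: [0.5, -1.2, 2.7]
gripper_width: 0.3
grasp_force: 1.6
```

>>> arm_command([
  {"grip": 0, "linear": [0, 0, 0.7], "rot": [0, 0, 0]},
  {"grip": 0, "linear": [0, 0, 1.4], "rot": [0, 0, 0]},
  {"grip": 0, "linear": [0, 0, 2], "rot": [0, 0, 0]},
])

```text
clock: 53.45
position: [441.5, 19.6, 51.8]
ee_rot: [0.028, 1.0, -0.0, -0.0]
contact_force: [-0.8, -1.1, 2.5]
gripper_width: 0.1
grasp_force: 1.2
```

>>> arm_command([
  {"grip": 0, "linear": [0, 0, 0.7], "rot": [0, 0, 0]},
  {"grip": 0, "linear": [0, 0, 1.4], "rot": [0, 0, 0]},
  {"grip": 0, "linear": [0, 0, 2], "rot": [0, 0, 0]},
])

```text
clock: 53.82
position: [441.6, 19.7, 49.9]
ee_rot: [0.028, 1.0, -0.0, -0.0]
contact_force: [0.3, -1.5, 3.0]
gripper_width: -0.3
grasp_force: 1.3
```

>>> arm_command([
  {"grip": 0, "linear": [0, 0, 0.5], "rot": [0, 0, 0]},
  {"grip": 0, "linear": [0, 0, 1.0], "rot": [0, 0, 0]},
  {"grip": 0, "linear": [0, 0, 1.4], "rot": [0, 0, 0]},
])

```text
clock: 54.2
position: [441.6, 19.7, 48.5]
ee_rot: [0.028, 1.0, 0.0, -0.0]
contact_force: [0.0, -0.5, 2.9]
gripper_width: 0.0
grasp_force: 1.2
```

>>> arm_command([
  {"grip": 0, "linear": [0, 0, 0.4], "rot": [0, 0, 0]},
  {"grip": 0, "linear": [0, 0, 0.8], "rot": [0, 0, 0]},
  {"grip": 0, "linear": [0, 0, 0.8], "rot": [0, 0, 0]},
])

```text
clock: 54.58
position: [441.6, 19.7, 48.1]
ee_rot: [0.028, 1.0, -0.0, -0.0]
contact_force: [-0.3, -1.1, 6.4]
gripper_width: 0.1
grasp_force: 2.8
```

>>> arm_command([
  {"grip": 0, "linear": [0, 0, 0.5], "rot": [0, 0, 0]},
  {"grip": 0, "linear": [0, 0, 0.5], "rot": [0, 0, 0]},
])

```text
clock: 54.82
position: [441.7, 19.7, 48.0]
ee_rot: [0.028, 1.0, -0.0, 0.0]
contact_force: [-3.2, -0.4, 10.4]
gripper_width: 0.1
grasp_force: 5.1
```

C is home: the tips stall at z=48.0 and the force rises sharply there. Now A.

>>> arm_command([
  {"grip": 0, "linear": [0, 0, -20], "rot": [0, 0, 0]},
  {"grip": 0.3, "linear": [0, 0, -60], "rot": [0, 0, 0]},
  {"grip": 0.6, "linear": [0, 0, -60], "rot": [0, 0, 0]},
  {"grip": 0.6, "linear": [0, 0, -60], "rot": [0, 0, 0]},
])

```text
clock: 55.32
position: [441.0, 19.7, 106.7]
ee_rot: [0.028, 1.0, 0.0, -0.0]
contact_force: [-0.4, -0.6, -0.5]
gripper_width: 51.3
grasp_force: 0.0
```

Run:
```python
from br import *
go(np.array([602.2,192.5,20.2])+n*70,S18)
```

```text
-> [601.  170.9  86.8] linear [-151.2  160.    19.8] rot [-0.3 -0.  -0. ]
```

>>> arm_command([
  {"grip": 0.6, "linear": [-151, 160, 20], "rot": [-0.314, 0, 0]},
  {"grip": 0.6, "linear": [-151, 160, 20], "rot": [-0.314, 0, 0]},
  {"grip": 0.6, "linear": [-151, 160, 20], "rot": [-0.314, 0, 0]},
  {"grip": 0.6, "linear": [-151, 160, 20], "rot": [-0.314, 0, 0]},
  {"grip": 0.6, "linear": [-151, 160, 20], "rot": [-0.314, 0, 0]},
  {"grip": 0.6, "linear": [-151, 160, 20], "rot": [-0.314, 0, 0]},
  {"grip": 0.6, "linear": [-151, 160, 20], "rot": [-0.314, 0, 0]},
])

```text
clock: 56.2
position: [600.4, 170.2, 87.0]
ee_rot: [0.028, 0.987, 0.156, 0.004]
contact_force: [0.8, 0.7, -0.1]
gripper_width: 51.5
grasp_force: 0.0
```

Run:
```python
from br import *
p=shot("wrist"); onramp(p); print(arm.read_state()["position"]); go(np.array([602.2,192.5,20.2])+n*10,S18)
```

```text
[ 299  201   43   46 1263] slope -63.85874915096624 lane 83.60389603105847 world [603.2 189.9  28.8]
[600.7 170.2  87.3]
-> [602.  189.4  29.7] linear [-0.3  0.5 60.7] rot [-0. -0. -0.]
```

>>> arm_command([
  {"grip": 0.6, "linear": [-1, 0.3, 45], "rot": [0, 0, 0]},
  {"grip": 0.6, "linear": [-1, 0.3, 58], "rot": [0, 0, 0]},
  {"grip": 0.6, "linear": [-1, 0.3, 60.5], "rot": [0, 0, 0]},
  {"grip": 0.3, "linear": [-1, 0.3, 60.5], "rot": [0, 0, 0]},
  {"grip": 0.0, "linear": [-1, 0.3, 60.5], "rot": [0, 0, 0]},
  {"grip": 0.0, "linear": [-1, 0.3, 60.5], "rot": [0, 0, 0]},
  {"grip": 0.0, "linear": [-1, 0.3, 60.5], "rot": [0, 0, 0]},
])

```text
clock: 57.12
position: [604.4, 189.8, 31.4]
ee_rot: [0.027, 0.987, 0.157, 0.006]
contact_force: [-0.4, -0.9, 5.2]
gripper_width: 28.3
grasp_force: 59.3
```

>>> arm_command([
  {"grip": 0, "linear": [0, 0, -20], "rot": [0, 0, 0]},
  {"grip": 0, "linear": [0, 0, -70], "rot": [0, 0, 0]},
  {"grip": 0, "linear": [0, 0, -70], "rot": [0, 0, 0]},
  {"grip": 0, "linear": [0, 0, -70], "rot": [0, 0, 0]},
])

```text
clock: 57.62
position: [601.8, 168.0, 96.8]
ee_rot: [0.028, 0.987, 0.157, 0.004]
contact_force: [-0.4, 0.1, -1.6]
gripper_width: 28.2
grasp_force: 59.3
```

Run:
```python
from k import *
go([561.5,23,91])
```

```text
-> [561.5  23.   91. ] linear [  32.  -141.6  -39.9] rot [ 0.3  0.  -0. ]
```

>>> arm_command([
  {"grip": 0, "linear": [32, -142, -40], "rot": [0.314, 0, 0]},
  {"grip": 0, "linear": [32, -142, -40], "rot": [0.314, 0, 0]},
  {"grip": 0, "linear": [32, -142, -40], "rot": [0.314, 0, 0]},
  {"grip": 0, "linear": [32, -142, -40], "rot": [0.314, 0, 0]},
  {"grip": 0, "linear": [32, -142, -40], "rot": [0.314, 0, 0]},
  {"grip": 0, "linear": [32, -142, -40], "rot": [0.314, 0, 0]},
  {"grip": 0, "linear": [32, -142, -40], "rot": [0.314, 0, 0]},
])

```text
clock: 58.5
position: [562.3, 23.5, 90.4]
ee_rot: [0.028, 1.0, 0.0, 0.0]
contact_force: [0.3, 0.7, -0.6]
gripper_width: 28.4
grasp_force: 59.4
```

```bash
cat > held.py <<'E'
from br import *
p=shot("wrist"); s=arm.read_state(); print(s["position"],s["ee_rot"])
f=p["frame"].astype(int)[215:315,270:370]
m=((f[:,:,0]-f[:,:,2]>20)&(f[:,:,0]>1.35*f[:,:,1]))
v,u=np.nonzero(m); print("bronze rows",215+v.min(),215+v.max(),"cols",270+u.min(),270+u.max())
c=m[:,44:54].any(1); print("mid col bronze rows",215+np.nonzero(c)[0][[0,-1]])
E
python3 held.py
python3 - <<'E'
import cv2
from h import *
p=shot("wrist"); save(p,"h4.png",(270,215,370,315),6)
E
```

```text
[562.2  23.4  90.5] [0. 1. 0. 0.]
bronze rows 228 289 cols 291 344
mid col bronze rows [228 289]
```

View pics/h4.png

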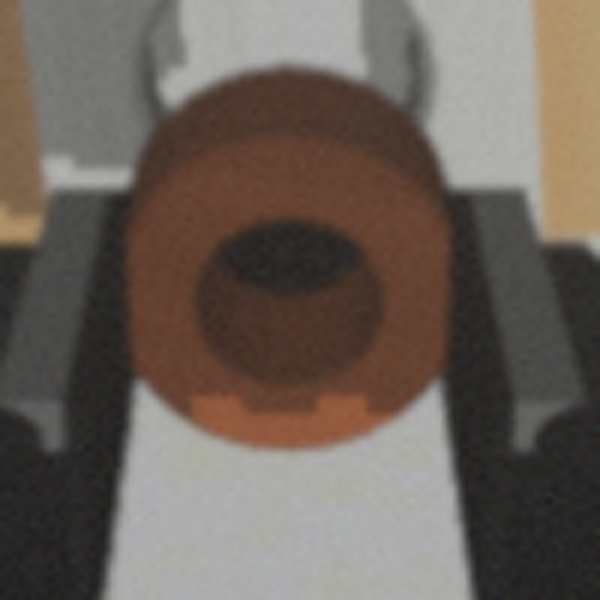

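>>> arm_command([
  {"grip": 0, "linear": [-1.6, 0, 25], "rot": [0, 0, 0]},
  {"grip": 0, "linear": [-1.6, 0, 35], "rot": [0, 0, 0]},
  {"grip": 0, "linear": [-1.6, 0, 36], "rot": [0, 0, 0]},
  {"grip": 0, "linear": [-1.6, 0, 36.5], "rot": [0, 0, 0]},
  {"grip": 0, "linear": [-1.6, 0, 36.5], "rot": [0, 0, 0]},
])

```text
clock: 59.22
position: [563.9, 22.9, 54.6]
ee_rot: [0.028, 1.0, 0.0, 0.001]
contact_force: [0.6, 0.2, -0.7]
gripper_width: 28.5
grasp_force: 59.5
```

>>> arm_command([
  {"grip": 0, "linear": [0, 0.3, 1], "rot": [0, 0, 0]},
  {"grip": 0, "linear": [0, 0.3, 2], "rot": [0, 0, 0]},
  {"grip": 0, "linear": [0, 0.3, 2.8], "rot": [0, 0, 0]},
  {"grip": 0, "linear": [0, 0.3, 2.8], "rot": [0, 0, 0]},
])

```text
clock: 59.72
position: [563.6, 23.1, 51.2]
ee_rot: [0.028, 1.0, -0.0, -0.0]
contact_force: [-0.2, 0.5, -1.4]
gripper_width: 28.7
grasp_force: 59.5
```

>>> arm_command([
  {"grip": 0, "linear": [0, 0, 0.7], "rot": [0, 0, 0]},
  {"grip": 0, "linear": [0, 0, 1.3], "rot": [0, 0, 0]},
  {"grip": 0, "linear": [0, 0, 1.3], "rot": [0, 0, 0]},
])

```text
clock: 60.1
position: [563.9, 23.1, 50.1]
ee_rot: [0.028, 1.0, -0.0, 0.0]
contact_force: [-0.4, -0.4, 1.7]
gripper_width: 28.8
grasp_force: 59.6
```

>>> arm_command([
  {"grip": 0, "linear": [0, 0, 0.6], "rot": [0, 0, 0]},
  {"grip": 0, "linear": [0, 0, 1.0], "rot": [0, 0, 0]},
  {"grip": 0, "linear": [0, 0, 1.0], "rot": [0, 0, 0]},
])

```text
clock: 60.48
position: [564.1, 23.1, 49.3]
ee_rot: [0.028, 1.0, 0.0, 0.0]
contact_force: [0.4, -1.9, 3.4]
gripper_width: 28.6
grasp_force: 59.8
```

>>> arm_command([
  {"grip": 0.5, "linear": [0, 0, 0], "rot": [0, 0, 0]},
  {"grip": 0.5, "linear": [0, 0, 0], "rot": [0, 0, 0]},
  {"grip": 0.5, "linear": [0, 0, 0], "rot": [0, 0, 0]},
  {"grip": 0.5, "linear": [0, 0, -30], "rot": [0, 0, 0]},
  {"grip": 0, "linear": [2, 0, -30], "rot": [0, 0, 0]},
  {"grip": 0, "linear": [2, 0, -30], "rot": [0, 0, 0]},
  {"grip": 0, "linear": [2, 0, -30], "rot": [0, 0, 0]},
  {"grip": 0, "linear": [2, 0, -30], "rot": [0, 0, 0]},
  {"grip": 0, "linear": [2, 0, -30], "rot": [0, 0, 0]},
  {"grip": 0, "linear": [2, 0, -30], "rot": [0, 0, 0]},
])

```text
clock: 61.72
position: [561.6, 23.2, 78.8]
ee_rot: [0.028, 1.0, -0.0, -0.0]
contact_force: [0.2, -0.4, -0.1]
gripper_width: 0.0
grasp_force: 0.0
```

Run:
```python
from br import *
p=shot("wrist"); s=arm.read_state(); print(s["position"],s["gripper_width"])
for b in bronze(p,60): print(b)
```

```text
[561.6  23.2  78.9] -0.3033154960648215
[ 270    4   58   67 2218]
[ 294  216   49   40 1059]
```

The blob at (294,216) has the same geometry as it did for C, so A stands in the bore. I'll press it the same way.

>>> arm_command([
  {"grip": 0, "linear": [0, 0, 16], "rot": [0, 0, 0]},
  {"grip": 0, "linear": [0, 0, 20], "rot": [0, 0, 0]},
  {"grip": 0, "linear": [0, 0, 21], "rot": [0, 0, 0]},
  {"grip": 0, "linear": [0, 0, 22], "rot": [0, 0, 0]},
  {"grip": 0, "linear": [0, 0, 23], "rot": [0, 0, 0]},
  {"grip": 0, "linear": [0, 0, 24], "rot": [0, 0, 0]},
  {"grip": 0, "linear": [0, 0, 24.6], "rot": [0, 0, 0]},
])

```text
clock: 62.65
position: [562.0, 23.2, 55.0]
ee_rot: [0.028, 1.0, 0.0, 0.001]
contact_force: [-0.6, -0.7, 3.5]
gripper_width: -0.1
grasp_force: 1.8
```

>>> arm_command([
  {"grip": 0, "linear": [0, 0, 0.7], "rot": [0, 0, 0]},
  {"grip": 0, "linear": [0, 0, 1.4], "rot": [0, 0, 0]},
  {"grip": 0, "linear": [0, 0, 2], "rot": [0, 0, 0]},
])

```text
clock: 63.02
position: [561.7, 23.2, 52.3]
ee_rot: [0.028, 1.0, 0.0, 0.0]
contact_force: [0.3, -0.3, 2.5]
gripper_width: -0.2
grasp_force: 1.2
```

>>> arm_command([
  {"grip": 0, "linear": [0, 0, 0.7], "rot": [0, 0, 0]},
  {"grip": 0, "linear": [0, 0, 1.4], "rot": [0, 0, 0]},
  {"grip": 0, "linear": [0, 0, 2], "rot": [0, 0, 0]},
])

```text
clock: 63.4
position: [561.7, 23.3, 50.3]
ee_rot: [0.028, 1.0, 0.0, 0.0]
contact_force: [0.0, 0.2, 2.8]
gripper_width: -0.3
grasp_force: 1.2
```

>>> arm_command([
  {"grip": 0, "linear": [0, 0, 0.6], "rot": [0, 0, 0]},
  {"grip": 0, "linear": [0, 0, 1.2], "rot": [0, 0, 0]},
  {"grip": 0, "linear": [0, 0, 1.7], "rot": [0, 0, 0]},
])

```text
clock: 63.78
position: [561.7, 23.2, 48.6]
ee_rot: [0.028, 1.0, 0.0, 0.0]
contact_force: [0.3, -0.5, 2.7]
gripper_width: 0.1
grasp_force: 1.3
```

>>> arm_command([
  {"grip": 0, "linear": [0, 0, 0.4], "rot": [0, 0, 0]},
  {"grip": 0, "linear": [0, 0, 0.8], "rot": [0, 0, 0]},
  {"grip": 0, "linear": [0, 0, 0.8], "rot": [0, 0, 0]},
])

```text
clock: 64.15
position: [561.6, 23.2, 48.1]
ee_rot: [0.028, 1.0, -0.0, 0.0]
contact_force: [-0.2, -0.7, 4.0]
gripper_width: 0.3
grasp_force: 2.3
```

>>> arm_command([
  {"grip": 0, "linear": [0, 0, 0.4], "rot": [0, 0, 0]},
  {"grip": 0, "linear": [0, 0, 0.7], "rot": [0, 0, 0]},
  {"grip": 0, "linear": [0, 0, 0.7], "rot": [0, 0, 0]},
])

```text
clock: 64.53
position: [561.7, 23.2, 48.1]
ee_rot: [0.028, 1.0, -0.0, 0.0]
contact_force: [-1.7, -1.1, 9.1]
gripper_width: 0.2
grasp_force: 4.3
```

Home: the tips stall at z=48.1 and the force rises to 9 N. I'll retreat and take a final look.

>>> arm_command([
  {"grip": 0, "linear": [0, 0, -20], "rot": [0, 0, 0]},
  {"grip": 0, "linear": [0, 0, -80], "rot": [0, 0, 0]},
  {"grip": 0, "linear": [-20, -15, -120], "rot": [0, 0, 0]},
  {"grip": 0, "linear": [-20, -15, -120], "rot": [0, 0, 0]},
  {"grip": 0, "linear": [-20, -15, -120], "rot": [0, 0, 0]},
  {"grip": 0, "linear": [-20, -15, -120], "rot": [0, 0, 0]},
])

```text
clock: 65.28
position: [579.5, 7.2, 165.3]
ee_rot: [0.028, 1.0, -0.0, -0.002]
contact_force: [-0.2, -0.1, -1.1]
gripper_width: -0.1
grasp_force: 0.0
```

Run:
```python
from br import *
p=shot("wrist"); save(p,"fin.png",(120,0,520,300),2); f=p["frame"]
a=np.linspace(0,6.28,90)
for b in bronze(p,60): print(b)
for c in [(441,19.3),(560.8,23)]:
  for Z in (48,57): q=np.array([proj(p,[c[0]+16*np.cos(t),c[1]+16*np.sin(t),Z]) for t in a]); print(Z,q.min(0),q.max(0))
```

```text
[ 304   16   39   44 1005]
[318 164  33  34 666]
[627 186  13  34  66]
48 [303.8  11.6] [343.9  55.9]
57 [303.3   7.6] [344.9  53.8]
48 [317.  162.7] [352.  196.9]
57 [317.  164.4] [353.1 199.7]
```

View pics/fin.png

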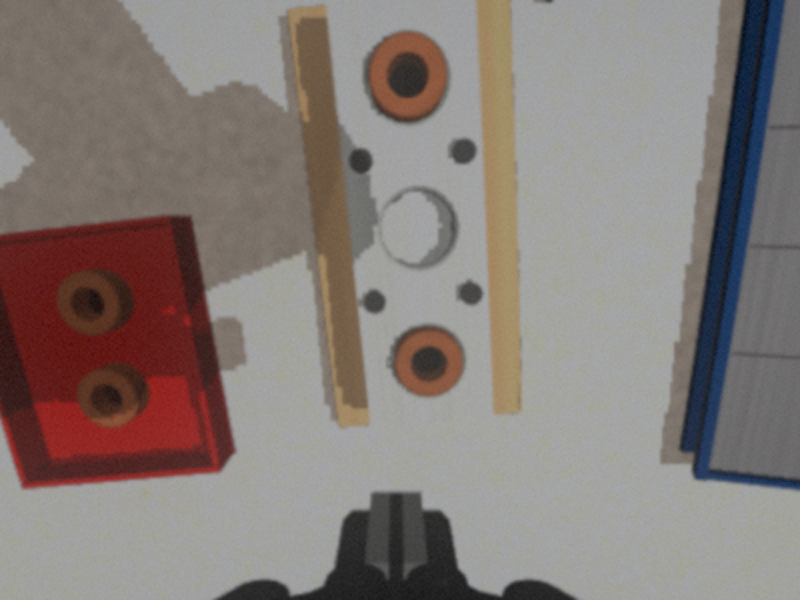

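The two slid bushings sit level in the outer bores, at crop (407,76) and (428,360). The two stuck ones are in the red tray at (95,301) and (112,396), and the robot is clear of everything.

```bash
python3 -c "
from bench import job
print(job.job_done())"
```

```text
the job is handed in; nothing more can be done
None
```

I tried all four bushings on the ramp, then pressed the two that slid fully home in the outer carriage bores and put the two that stuck in the red reject tray. The job is handed in at about 65 s.

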